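# Run down the loose tension rod of a drum pad with the crank key

## Task

The drum pad has a new head and one tension rod, the one by the yellow tape on the hoop, is still backed out. Take the crank key from its cup in the wooden tray, fit it right down on that rod's square head and wind it clockwise, round and round, until the rod's flange is all the way down on the hoop. Leave the key standing on the rod, let go of it, and do not disturb the other things on the table.

Things in the scene. Friction and masses are not known exactly. Their poses are not given: they have to be found in the camera images.
- drum: Black drum pad, white 200 mm mesh head, fixed; origin under its centre on the table, z up. Six tension rods on a circle of 124 mm radius, 60 degrees apart, each in a steel ear of the hoop (ear top 72 mm above the table). The hoop's black rim is at 100 to 106 mm radius, top 84 mm above the table. The loose rod is the one at the drum's own -x, beside the yellow tape on the rim.
- rod (a joint): How far the loose rod has been wound, rad: grows clockwise seen from above, from 0 (backed right out) to 17.3 (flange down on the ear of the hoop, a dead stop). Starts between 1 and 4.2: 2.1 to 2.6 turns remain. The rod sinks 1.5 mm a turn, turns with light friction (under 0.1 N m) and stays where it is left.
- rod_top (a point): Centre of the top of the loose rod's head, on its axis; z up, x and y square to the head's flats (turning with the rod). From the top down: 4 mm tapered crown (5.6 mm across on top), 12 mm of square 9 x 9 mm, then a round flange (20 mm diameter, 4 mm thick). Fully down, this point is 92 mm above the table; at joint 0 it is 96.1 mm.
- rod_seat (a point): On the rod's axis at the top face of the flange, 16 mm below rod_top, same axes: the key's mouth rests here when fully fitted.
- key: Steel crank key, 160 g, upright in its cup, knob roughly towards the robot. Origin: centre of the socket's mouth, at the underside; z up, x along the arm to the red knob. Socket: square hole 10.8 mm wide, flats square to x and y, 18 mm deep, mouth flared to 15 mm, in a barrel of 22 mm diameter. Arm 14 mm wide at z 26 to 34 mm; counterweight at x -24 mm. Stands on a rod by itself.
- key_wing (a point): Middle of the thumb wing, 51 mm above the key's origin: a plate 10 mm thick along the key's y, 28 mm long along its x, from z 33 to 69 mm. The place to grip for lifting and fitting.
- key_knob (a point): Middle of the red winding knob, 58 mm from the key's axis along its x and 57 mm above its origin: a round upright grip of 20 mm diameter, z 37 to 77 mm, that spins freely on its own pin.
- tray: Wooden accessory tray 130 x 210 x 20 mm, fixed; origin under its centre, z up. At its y = -55 mm stands the key's black cup: outside 40 mm diameter, rim 23 mm above the table, bore 27 mm and 14 mm deep, its floor 9 mm above the table. The key just stands in it and lifts straight out.
- tape_roll: Roll of yellow tape lying in the tray, 86 mm diameter, 24 mm high; origin under its centre. Not to be disturbed.
- cassette_a: Grey boxed cassette lying flat, 109 x 70 x 16 mm, origin under its centre. Not to be disturbed.
- cassette_b: Black boxed cassette with orange label lying flat, 109 x 70 x 16 mm, origin under its centre. Not to be disturbed.
- mug: Blue mug, 82 mm diameter, 95 mm high, origin under its centre. Not to be disturbed.
- pedal: Green foot pedal box with a red button, 115 x 85 x 61 mm, origin under its centre. Not to be disturbed.
- sticks: Pair of drumsticks banded together, lying along the body's x, 365 mm long, 15 mm high, origin under their middle. Not to be disturbed.
Not all that is in view belongs to the job. Leave any green, pink or turquoise look-alike of the key alone.

How it is judged:
On the way, in this order (a step that is already met when the one before it is completed fails the run):
1. the key is fitted right down on the loose rod's square head (horizontal distance between key and rod_seat below 0.004 m and z of key in the frame of rod_seat below 0.005 m and angle between key's own z axis and vertical below 0.15 rad), for 0.2 s.
2. with the key on it, the rod has been wound to within a turn of the bottom (all of step 1 and value of joint rod above 11 rad), for 0.05 s.
At the end, for the whole second after the job is handed in: The loose rod is wound down to its stop (rod above 16.85 of 17.3 rad) and the key stands on it at rest: its origin within 4 mm of the rod's axis and less than 5 mm above rod_seat, tilted less than 0.15 rad (all of step 1 and value of joint rod above 16.85 rad and linear speed of key below 0.02 m/s and angular speed of key below 0.2 rad/s); the robot touches nothing.
It fails at once if the tape roll, a cassette, the mug, the pedal or the drumsticks are pushed more than 30 mm (distance of any of tape_roll, cassette_a, cassette_b, mug, pedal, sticks from where it was at the start of the episode above 0.03 m).
It fails at once if the mug is tipped over (angle between mug's own z axis and vertical above 0.5 rad).
It also fails if it takes over 61 s, if anything falls off the work surface, if the arm or the gripper's body presses on something with over 40 N, if the wrist force passes 120 N, or if a joint passes its speed limit or range.

## Robot

A 6-joint arm with a two-finger parallel gripper is mounted at the origin on the work surface. World frame = base frame: x ahead of the robot, y to its left, z up, the work surface at z = 0. Lengths are in m, angles in rad, forces in N, time in s.
With the tool pointing down it reaches from about 0.275 to 0.775 m from the base axis. Payload 14.6 kg.
Tool frame: the origin (TCP) lies midway between the tips of the shut fingers; the grasp point (between the pads) lies 19 mm behind it; z points along the fingers, y is the direction in which the jaws open and shut (so a half turn about z gives the same grasp; the last joint's range is limited). The gripper opens to 85 mm and grips with 20 to 120 N. Pads are 22 mm wide; open, the fingers measure 114 mm over their backs; the gripper's body (76 mm by 85 mm) begins 54 mm behind the grasp point. The pads swing forward as they close: fully open they stand 13 mm farther back than shut.
Start: joints at [0.985, 0.263, -0.048, 1.259, 0, 1.415], TCP at [0.219, 0.477, 0.231] pointing down, gripper open.
Joint ranges: [-2.65, 2.65], [-0.89, 1.7], [-1.18, 1.37], [-2.13, 2.11], [-1.35, 1.29], [-3.14, 3.14]. Speed limits (rad/s): [1.89, 1.89, 2.57, 2.79, 3.14, 3.14].

## Interface

Orientations are given as [roll, pitch, yaw] about the fixed x, y, z axes, in that order (R = Rz(yaw) Ry(pitch) Rx(roll)).
In Python, from rig import robot gives the robot as it stands.
- The arm moves only by the tool servo_tool, never from a script. Its argument "series" is one flat list of numbers, 6 for each row, row after row: the shift along the tool's x, y, z in m, then the turn, a rotation vector about the tool's x, y, z in degrees. In form: [tx, ty, tz, rx, ry, rz, tx, ty, tz, rx, ry, rz, ...]. A call has 1 to 8 rows; each row is the pose to reach, as a shift and turn from the pose measured when the call began, along the tool's axes at that moment; what a row does not reach only later rows make up. A row lasts 1/10 s, in which the tool goes at most 50 mm and 8.59 degrees, less where a joint would pass 70% of its speed; a pose out of reach is approached as far as the arm can. A call with a gripper value outside its range is refused whole. "claw" is the finger opening in m, from 0 to 0.0854, set as the call begins (left out, the last holds). The fingers move at their own pace and stop on an object; "grip_force" is the grip in N (left out, the last holds). Time passes only in rows, so rows that repeat a pose let the fingers close. It gives the time, the measured TCP pose, the force and the opening at its end, in the units of the state.
- robot.sense(): the state, without advancing time (a new reading comes with each control period).
- robot.camera(name): name is "scene" or "side" or "wrist"; returns a dict with "image" (400x640x3 uint8, red, green, blue), "fx", "fy", "cx", "cy" (pixels), "world_to_cam" (4x4, takes a point from world to camera coordinates). Camera axes: x right, y up, looking along -z (the intrinsics and any distortion apply to the point x, -y, -z); pixel columns grow to the right and rows downward; lengths in m; the calibration is good to about 2 mm. A picture is of the moment at which its call begins. There is no depth.
- robot.job_done(): hands the job in, once; it reports no verdict.
The state is a dict: "t": time; "joints": joint angles; "joint_velocities": joint speeds; "tau": joint torques, N m; "tcp_pos": TCP position; "orientation": TCP orientation; "ft_force": force on the tool from outside, world axes, zero at the start; "torque": the same for the moment, N m; "width": finger opening in m.
Only numpy, scipy, OpenCV 4.12 (cv2) and the standard library are available. Lean on these libraries where they do the work, as an engineer would, in place of code of your own. Each camera call takes 0.05 s, during which the arm holds its last target. There are 200 camera calls.

## Working session

There is one attempt and no reset: what is moved stays moved. The work goes in short steps, Python scripts to look and compute and a tool call to move; the robot and the scene stay as the last step left them, time stands still between calls to the robot, and variables do not carry over. Pictures are saved under pics/ and viewed, about 8 in all and at most 12, crops included, and the job is handed in when it is done.

Besides the shell and the picture viewer there is one more tool, called after ">>>" as a command line: name --argument value ..., lists and objects as JSON in quotes. servo_tool: Moves the arm, as the interface text tells. Its arguments: {"type":"object","properties":{"series":{"type":"array"},"claw":{"type":"number"},"grip_force":{"type":"number"}},"required":["series"]}

```bash
ls; mkdir -p pics
cat > h.py <<'E'
import numpy as np, cv2, pickle
from rig import robot
from scipy.spatial.transform import Rotation as R
def snap(n,f):
    c=robot.camera(n); cv2.imwrite(f'pics/{f}.png',c['image'][:,:,::-1]); pickle.dump(c,open(f'pics/{f}.pkl','wb')); return c
def load(f): return pickle.load(open(f'pics/{f}.pkl','rb'))
def proj(c,p):
    q=c['world_to_cam']@np.r_[p,1]; return np.array([c['cx']+c['fx']*q[0]/-q[2], c['cy']+c['fy']*-q[1]/-q[2]])
def ray(c,u,v):
    T=np.linalg.inv(c['world_to_cam']); d=T[:3,:3]@np.array([(u-c['cx'])/c['fx'],-(v-c['cy'])/c['fy'],-1]); return T[:3,3],d
def atz(c,u,v,z):
    o,d=ray(c,u,v); return o+d*(z-o[2])/d[2]
def tri(c1,p1,c2,p2):
    o1,d1=ray(c1,*p1); o2,d2=ray(c2,*p2); d1/=np.linalg.norm(d1); d2/=np.linalg.norm(d2)
    s=np.linalg.lstsq(np.c_[d1,-d2],o2-o1,rcond=None)[0]; a=o1+s[0]*d1; b=o2+s[1]*d2; return (a+b)/2,np.linalg.norm(a-b)
def tool(p):  # world shift -> tool axes
    s=robot.sense(); return R.from_euler('xyz',s['orientation']).inv().apply(p)
E
python3 - <<'E'
from h import *
for n in ['scene','side','wrist']:
    c=snap(n,n+'0'); print(n,c['fx'],c['cx'],c['cy'],np.linalg.inv(c['world_to_cam'])[:3,3].round(3),[k for k in c])
print(robot.sense())
i=[cv2.imread(f'pics/{n}0.png') for n in ['scene','side']]
E
```

```text
pics
scene 427.8560725887026 322.2051007266316 200.90673017036235 [ 1.55  -0.342  1.219] ['image', 'fx', 'fy', 'cx', 'cy', 'world_to_cam']
side 436.17263585767023 322.9039138043457 197.62826668638274 [0.251 1.248 1.047] ['image', 'fx', 'fy', 'cx', 'cy', 'world_to_cam']
wrist 277.88249814158445 320.9863657867786 198.43097044912878 [0.147 0.512 0.373] ['image', 'fx', 'fy', 'cx', 'cy', 'world_to_cam']
{'t': 0.15, 'joints': array([ 9.84708071e-01,  2.63413000e-01, -4.87614399e-02,  1.25940439e+00,
       -3.03360013e-05,  1.41547376e+00]), 'joint_velocities': array([-0.00038598, -0.00163029,  0.00180004,  0.00077538,  0.00184255,
       -0.00061179]), 'tau': array([ 2.19103058e-03, -6.37826872e+01,  3.84647012e+01,  1.06310035e-02,
       -7.36409538e-05, -1.77980093e-05]), 'tcp_pos': array([0.21913339, 0.47685893, 0.2309465 ]), 'orientation': array([-3.14081488e+00, -9.10814131e-05,  2.71082694e+00]), 'ft_force': array([-0.1073735 , -0.29152465,  0.65358085]), 'torque': array([ 0.00208754, -0.01897747, -0.00766352]), 'width': 0.08558998280250865}
```

View pics/scene0.png

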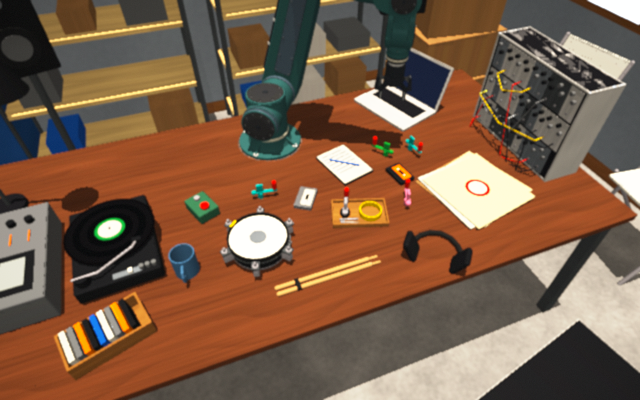

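View pics/side0.png

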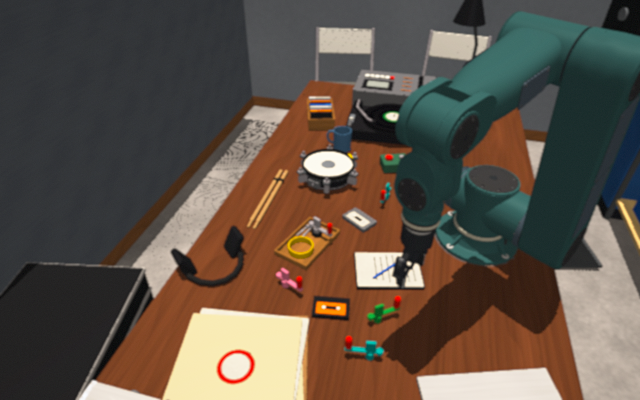

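Candidates for the key:
- Steel key in the tray: scene (346,205), side (318,228).
- Look-alikes in scene: turquoise (263,190) and (413,145), green (383,148), pink (407,195).

The steel one in the tray's cup fits the description, so I'll check it and the drum in a close crop.

Run:
```python
from h import *
def crop(f,u,v,w,h,s): return cv2.resize(cv2.imread(f'pics/{f}.png')[v:v+h,u:u+w],None,fx=s,fy=s,interpolation=cv2.INTER_CUBIC)
a=np.hstack([crop('scene0',320,180,80,50,5),crop('side0',270,205,80,60,5)[:250]])
b=np.hstack([crop('scene0',210,200,100,80,4),crop('side0',280,130,100,80,4)])
cv2.imwrite('pics/m1.png',np.vstack([a,b]))
s,d=load('scene0'),load('side0')
print(tri(s,(258,237),d,(328,164)), tri(s,(346,190),d,(329,226)), atz(s,372,211,.024),atz(d,301,246,.024))
```

```text
(array([ 0.59484043, -0.21049838,  0.06933569]), np.float64(0.0014240582762627936)) (array([0.49687702, 0.16391008, 0.07375064]), np.float64(0.0028662944370158924)) [0.58943039 0.23265979 0.024     ] [0.57698129 0.23351318 0.024     ]
```

View pics/m1.png

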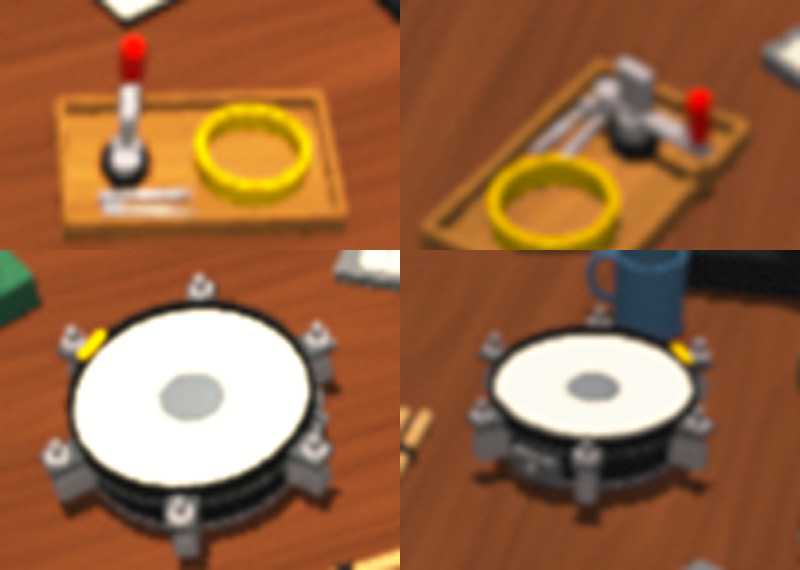

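The crop confirms it: the steel key with the red knob stands in the black cup. The loose rod, by the yellow tape, is at about scene (228,221) and side (355,154).

Run:
```python
from h import *
s,d=load('scene0'),load('side0')
print('rod',tri(s,(228,220),d,(354.7,152.5)))
print('knob',tri(s,(346.6,190),d,(330,228)))
print('wing',tri(s,(345,207),d,(317.3,221)))
print('drum',tri(s,(257.7,236.7),d,(328.3,164.3)))
q=robot.sense(); r=R.from_euler('xyz',q['orientation']); print(r.as_matrix().round(3))
w=load('wrist0'); print(r.inv().apply(np.linalg.inv(w['world_to_cam'])[:3,3]-q['tcp_pos']), r.inv().as_matrix()@np.linalg.inv(w['world_to_cam'])[:3,:3])
```

```text
rod (array([ 0.50088404, -0.2913729 ,  0.09157792]), np.float64(0.001659368561940259))
knob (array([0.49269413, 0.16803444, 0.06889114]), np.float64(0.0019226101224816784))
wing (array([0.55217449, 0.1315507 , 0.05227426]), np.float64(0.01015814929291507))
drum (array([ 0.59311861, -0.21074443,  0.06845225]), np.float64(0.00020921635476868586))
[[-0.909  0.418 -0.   ]
 [ 0.418  0.909 -0.001]
 [ 0.    -0.001 -1.   ]]
[ 0.07973338  0.00152473 -0.14173494] [[ 7.03653744e-04  9.50138816e-01  3.11826450e-01]
 [ 9.99999748e-01 -6.39725032e-04 -3.07305496e-04]
 [-9.24996945e-05  3.11826588e-01 -9.50139027e-01]]
```

>>> servo_tool --series '[-0.055, -0.02, 0, 0, 0, 0, -0.11, -0.043, 0, 0, 0, 0, -0.165, -0.065, 0, 0, 0, 0, -0.215, -0.085, 0, 0, 0, 0, -0.26, -0.105, 0, 0, 0, 0, -0.305, -0.12, 0, 0, 0, 0, -0.35, -0.14, 0, 0, 0, 0, -0.39, -0.155, 0, 0, 0, 0]'

```text
t: 0.95
tcp_pos: [0.4961, 0.1855, 0.231]
orientation: [-3.141, -0.0, 2.711]
ft_force: [1.1, 0.9, 0.1]
width: 0.0852
```

>>> servo_tool --series '[-0.03, -0.015, 0, 0, 0, 0, -0.03, -0.015, 0, 0, 0, 0, -0.03, -0.015, 0, 0, 0, 0]'

```text
t: 1.25
tcp_pos: [0.5171, 0.1588, 0.2306]
orientation: [-3.14, -0.001, 2.709]
ft_force: [-1.0, 0.1, -0.0]
width: 0.0852
```

Run:
```python
from h import *
snap('wrist','w1'); q=robot.sense(); print(q['t'],q['tcp_pos'],q['orientation'],np.abs(q['joint_velocities']).max())
```

```text
1.3 [0.5166665  0.15948249 0.23077099] [-3.14059955e+00 -9.21153325e-04  2.71025343e+00] 0.023222116379449632
```

View pics/w1.png

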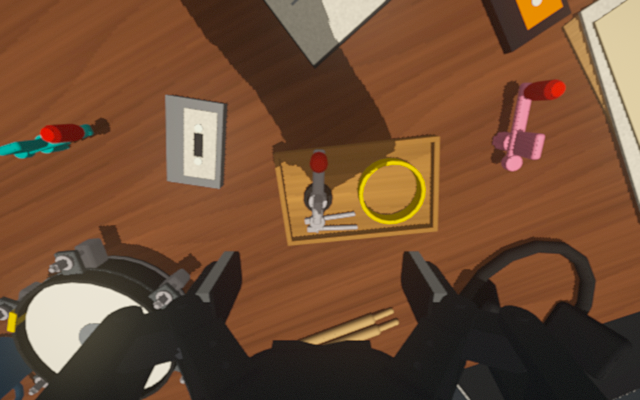

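Wrist view: red knob at about (319,160), wing near (317,190), cup around (318,197), and the tape roll at (391,191).

Run:
```python
from h import *
im=cv2.imread('pics/w1.png')[140:240,270:370]
cv2.imwrite('pics/m2.png',cv2.resize(im,None,fx=6,fy=6,interpolation=cv2.INTER_CUBIC))
w,s,d=load('w1'),load('scene0'),load('side0')
print('knobtop w',atz(w,319,159,.086),'cup',atz(w,318,196,.023),'knobtri',tri(w,(319,162),s,(346.6,190)))
```

```text
knobtop w [0.49066025 0.17036912 0.086     ] cup [0.54455345 0.14339743 0.023     ] knobtri (array([0.49534137, 0.16699651, 0.07245423]), np.float64(0.001974052388854502))
```

View pics/m2.png

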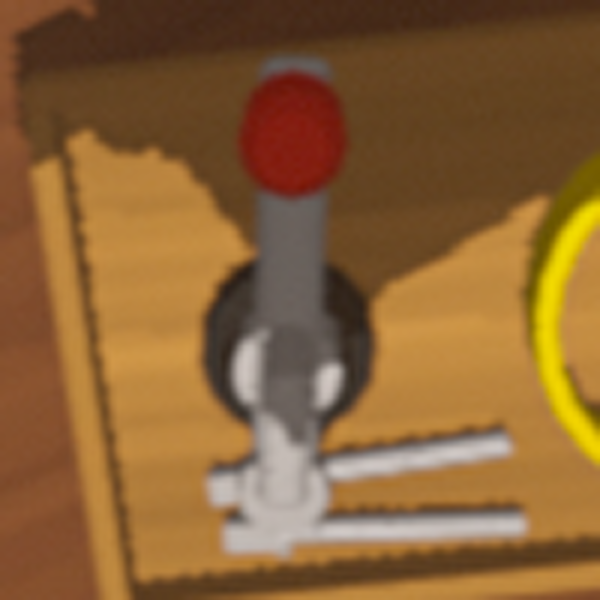

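Run:
```python
from h import *
w,s,d=load('w1'),load('scene0'),load('side0')
ax=atz(w,318.2,197,.023); print(ax)
from scipy.optimize import least_squares
# knob mid (z .066): wrist silhouette centre px, scene, side ; cup
kw=np.array([270+293/6,140+134/6])
def P(p):
    k=np.r_[p[0]+.058*np.cos(p[2]),p[1]+.058*np.sin(p[2]),.066]
    return k,np.r_[p[0],p[1],.023]
def f(p):
    k,c=P(p); return np.r_[proj(w,k)-kw, proj(w,c)-[318.2,197], proj(s,k)-[346.5,190.5], proj(d,k)-[329.7,228.3]]
r=least_squares(f,[ax[0],ax[1],2.7]); print(r.x,np.degrees(r.x[2]),r.fun.round(1))
p=r.x
for x,z,n in [(0,.078,'wingtop'),(.014,.078,'wt+'),(-.014,.078,'wt-'),(-.024,.039,'cw'),(.058,.086,'ktop')]:
    print(n,(proj(w,[p[0]+x*np.cos(p[2]),p[1]+x*np.sin(p[2]),z])-[270,140])*6)
q=robot.sense();print(q['tcp_pos'],np.degrees(q['orientation'][2]), tool(np.r_[p[:2],.05]-q['tcp_pos']))
```

```text
[0.54592065 0.14305312 0.023     ]
[0.54776525 0.14215318 2.6891074 ] 154.07450475777677 [-0.2 -1.4 -0.   1.5  0.4  0.7 -0.3 -0.1]
wingtop [285.96411816 441.275953  ]
wt+ [287.23231228 371.24367063]
wt- [284.73043764 509.40232384]
cw [286.30165601 479.53459017]
ktop [291.03914452 146.52565523]
[0.5166665  0.15948249 0.23077099] 155.28608314555646 [-0.03566199 -0.00256056  0.18074085]
```

>>> servo_tool --series '[-0.02, -0.0025, 0.03, 0, 0, 1.2, -0.036, -0.0025, 0.07, 0, 0, 1.2, -0.036, -0.0025, 0.11, 0, 0, 1.2, -0.036, -0.0025, 0.14, 0, 0, 1.2, -0.036, -0.0025, 0.165, 0, 0, 1.2, -0.036, -0.0025, 0.183, 0, 0, 1.2, -0.036, -0.0025, 0.183, 0, 0, 1.2]' --claw 0.045

```text
t: 2.0
tcp_pos: [0.546, 0.143, 0.046]
orientation: [-3.139, -0.004, 2.691]
ft_force: [-0.7, -0.4, 0.2]
width: 0.0447
```

Run:
```python
from h import *
snap('wrist','w2'); q=robot.sense(); print(q['t'],q['tcp_pos'],q['orientation'],q['ft_force'])
```

```text
2.05 [0.54695719 0.14298991 0.0474663 ] [-3.13976172e+00 -2.39149497e-03  2.69078547e+00] [0.95667183 0.1169364  0.72404742]
```

View pics/w2.png

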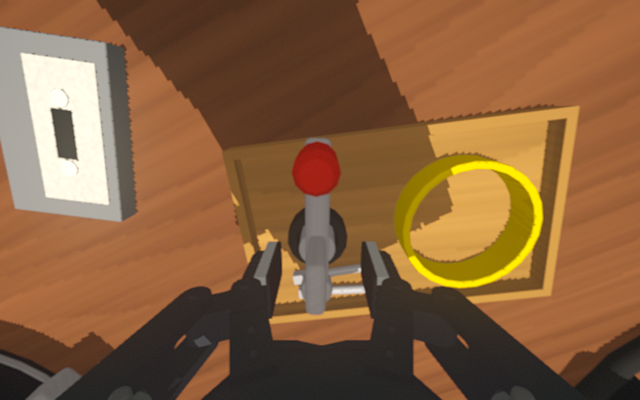

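The wing (column 316, rows 238–310) sits between the fingers, whose midline is at column 321. I'll nudge over and grip.

>>> servo_tool --series '[0, -0.002, 0, 0, 0, 0, 0, -0.002, 0, 0, 0, 0, 0, -0.002, 0, 0, 0, 0, 0, -0.002, 0, 0, 0, 0, 0, -0.002, 0, 0, 0, 0, 0, -0.002, 0, 0, 0, 0]' --claw 0.0 --grip_force 50

```text
t: 2.65
tcp_pos: [0.5465, 0.1412, 0.0484]
orientation: [-3.141, -0.001, 2.691]
ft_force: [-1.8, -0.5, 7.5]
width: 0.0093
```

>>> servo_tool --series '[0, 0, -0.02, 0, 0, 0, 0, 0, -0.05, 0, 0, 0, 0, 0, -0.09, 0, 0, 0, 0, 0, -0.13, 0, 0, 0, 0, 0, -0.16, 0, 0, 0, 0, 0, -0.17, 0, 0, 0]'

```text
t: 3.25
tcp_pos: [0.5477, 0.1414, 0.2216]
orientation: [3.14, 0.002, 2.691]
ft_force: [1.1, 0.3, -2.3]
width: 0.0093
```

Run:
```python
from h import *
w=snap('wrist','w3'); q=robot.sense(); print(q['t'],q['tcp_pos'],q['orientation'],q['ft_force'],q['width'],q['joints'])
s=snap('scene','s3'); snap('side','d3')
rod=np.array([.5009,-.2914,.094]); print('to rod tool axes',tool(np.r_[rod[:2]-q['tcp_pos'][:2],0]))
print(atz(s,183,250,.095),atz(s,203,203,.061))
cv2.imwrite('pics/m3.png',np.hstack([cv2.resize(w['image'][100:350,220:420,::-1],(480,600))]))
```

```text
3.3 [0.54773769 0.14139591 0.22119687] [3.14050924e+00 2.14484994e-03 2.69065155e+00] [-1.06562394  0.49594077 -0.54383015] 0.009242362734116107 [ 1.08704369e-01  3.34670405e-01  2.91713411e-02  1.26290445e+00
 -2.20534698e-04  5.59644044e-01]
to rod tool axes [-1.46438457e-01 -4.09953396e-01  2.52499724e-04]
[ 0.58220346 -0.45763857  0.095     ] [ 0.35606122 -0.35867202  0.061     ]
```

View pics/m3.png

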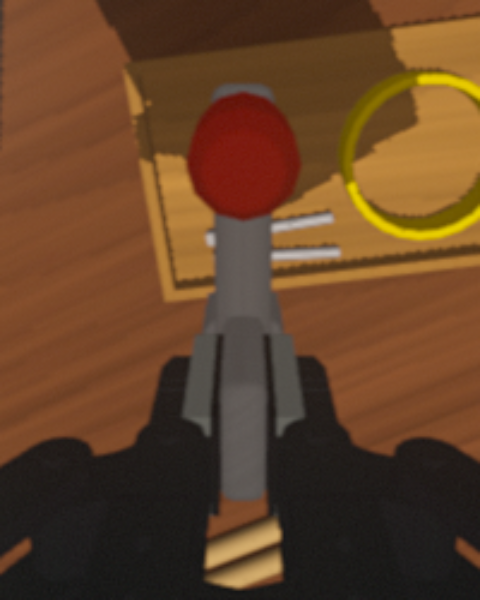

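Key held (knob at crop (244,157), arm straight along tool x). Now to the drum for a close look at the rod.

>>> servo_tool --series '[-0.022, -0.044, 0, 0, 0, 0, -0.044, -0.088, 0, 0, 0, 0, -0.066, -0.132, 0, 0, 0, 0, -0.088, -0.176, 0, 0, 0, 0, -0.11, -0.22, 0, 0, 0, 0, -0.132, -0.264, 0, 0, 0, 0, -0.154, -0.308, 0, 0, 0, 0, -0.176, -0.35, 0, 0, 0, 0]'

```text
t: 4.2
tcp_pos: [0.5516, -0.2522, 0.2157]
orientation: [-3.141, -0.004, 2.69]
ft_force: [1.9, 1.1, -2.2]
width: 0.0087
```

>>> servo_tool --series '[0, 0, 0, 0, 0, 0, 0, 0, 0, 0, 0, 0, 0, 0, 0, 0, 0, 0]'

```text
t: 4.5
tcp_pos: [0.5511, -0.2512, 0.2145]
orientation: [-3.141, -0.007, 2.691]
ft_force: [0.3, 0.1, -1.6]
width: 0.0094
```

Run:
```python
from h import *
q=robot.sense(); w=snap('wrist','w4'); q=robot.sense(); print(q['t'],q['tcp_pos'],q['orientation'],q['ft_force'],q['width'])
print(proj(w,[.5009,-.2914,.094]))
u,v=proj(w,[.5009,-.2914,.094]).astype(int)
a=cv2.resize(w['image'][v-30:v+30,u-30:u+30,::-1],(400,400),interpolation=cv2.INTER_CUBIC)
b=cv2.resize(w['image'][:,:,::-1],None,fx=.6,fy=.6); b=cv2.copyMakeBorder(b,0,160,0,0,cv2.BORDER_CONSTANT)
cv2.imwrite('pics/m4.png',np.hstack([a,b])); print(u,v)
```

```text
4.55 [ 0.55138974 -0.25096367  0.21501581] [-3.14109139 -0.00568032  2.69143948] [-1.20452352e-03  3.02380155e-03 -1.73087295e+00] 0.009091472439740825
[258.63099344 165.25292228]
258 165
```

View pics/m4.png

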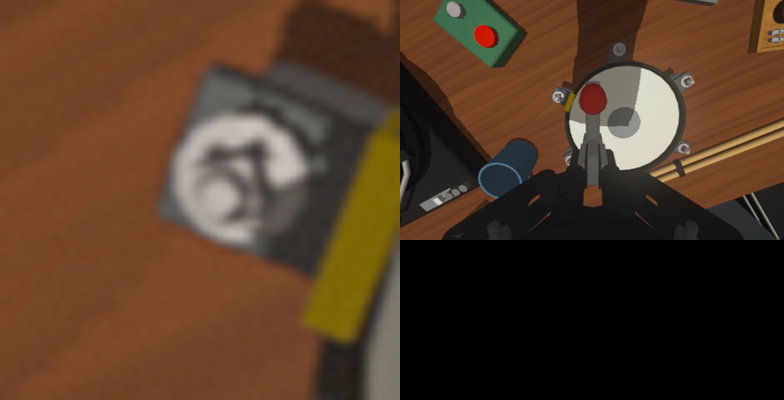

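Rod seen at about px (261,164); flange, ear and yellow tape are beside it. Going closer to read the head's flats.

>>> servo_tool --series '[-0.025, -0.006, 0.02, 0, 0, 0, -0.052, -0.013, 0.04, 0, 0, 0, -0.052, -0.013, 0.058, 0, 0, 0, -0.052, -0.013, 0.06, 0, 0, 0, -0.052, -0.013, 0.06, 0, 0, 0]'

```text
t: 5.05
tcp_pos: [0.5921, -0.2839, 0.1549]
orientation: [-3.141, -0.006, 2.693]
ft_force: [-0.9, -0.1, -2.1]
width: 0.0091
```

Run:
```python
from h import *
w=snap('wrist','w5'); q=robot.sense(); print(q['t'],q['tcp_pos'],q['orientation'],q['ft_force'],q['width'])
p=proj(w,[.502,-.290,.094]); u,v=p.astype(int); print(p)
a=cv2.resize(w['image'][max(v-22,0):v+28,u-25:u+25,::-1],(600,600),interpolation=cv2.INTER_CUBIC)
a=np.clip((a.astype(float)-20)*1.2,0,255).astype(np.uint8)
cv2.imwrite('pics/m5.png',a); print(u-25,max(v-22,0))
```

```text
5.1 [ 0.59232029 -0.28425918  0.1557336 ] [-3.14108472 -0.00503977  2.69250188] [-0.74150132  0.47630934 -1.60147282] 0.009197801627306003
[254.76746321 109.66062536]
229 87
```

View pics/m5.png

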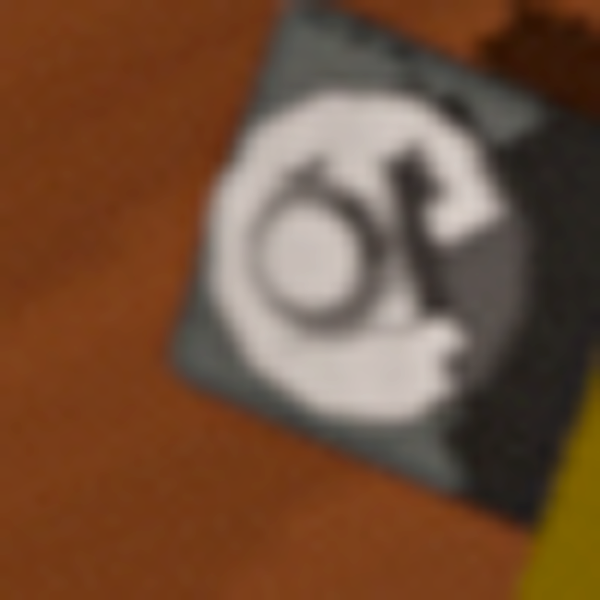

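Crown top at crop (312,255), flange ellipse centred at (367,255). The dark side face on the right leans about 10° counterclockwise in the image, so I'll compute this numerically.

Run:
```python
from h import *
w=load('w5'); q=robot.sense()
p1=atz(w,255.0,108.25,.0955); p2=atz(w,259.6,108.25,.0795); print('rod',p1,p2)
c=(p1+p2)/2
g=cv2.cvtColor(w['image'],cv2.COLOR_RGB2GRAY); S=16
G=cv2.resize(g,None,fx=S,fy=S,interpolation=cv2.INTER_LINEAR).astype(float)
yaw=q['orientation'][2]
def poly(pts):
    m=np.zeros(G.shape,np.uint8); cv2.fillPoly(m,[np.int32([(proj(w,p)+.5)*S for p in pts])],1); return G[m>0].mean()
for f in range(-44,46,4):
    a=yaw+np.radians(f); R2=np.array([[np.cos(a),-np.sin(a)],[np.sin(a),np.cos(a)]])
    co=[np.r_[c[:2]+R2@np.array(k)*.0045,0] for k in [(1,-1),(1,1),(-1,1),(-1,-1)]]
    out=[]
    for i in range(4):
        A,B=co[i],co[(i+1)%4]; n=(A+B)/2-np.r_[c[:2],0]
        cam=np.linalg.inv(w['world_to_cam'])[:3,3]
        vis=n@(cam-np.r_[c[:2],.085])>0
        if vis: out.append((i,round(poly([A+[0,0,.0915],B+[0,0,.0915],B+[0,0,.0805],A+[0,0,.0805]]))))
    print(f,out)
k=load('w3'); T=[.54773769,.14139591,.22119687]; rr=R.from_euler('xyz',[3.1405,.0021,2.69065])
print('knob tool',rr.inv().apply(atz(k,321.7,164.6,.239)-T))
```

```text
rod [ 0.50140821 -0.28908425  0.0955    ] [ 0.50128234 -0.28923128  0.0795    ]
-44 [(0, 127), (3, 134)]
-40 [(0, 133), (3, 131)]
-36 [(0, 138), (3, 129)]
-32 [(0, 142), (3, 127)]
-28 [(0, 142), (3, 128)]
-24 [(0, 141), (3, 128)]
-20 [(0, 139), (3, 127)]
-16 [(0, 135), (3, 124)]
-12 [(0, 132), (3, 120)]
-8 [(0, 131), (3, 114)]
-4 [(0, 128), (3, 107)]
0 [(2, 165), (3, 100)]
4 [(2, 166), (3, 93)]
8 [(2, 165), (3, 88)]
12 [(2, 163), (3, 85)]
16 [(2, 159), (3, 84)]
20 [(2, 155), (3, 87)]
24 [(2, 150), (3, 92)]
28 [(2, 147), (3, 97)]
32 [(2, 143), (3, 104)]
36 [(2, 141), (3, 110)]
40 [(2, 138), (3, 117)]
44 [(2, 135), (3, 124)]
knob tool [ 0.05510962  0.00193762 -0.01791679]
```

>>> servo_tool --series '[0.03, -0.016, 0, 0, 0, -5, 0.06, -0.034, 0, 0, 0, -10, 0.0815, -0.046, 0, 0, 0, -13, 0.0815, -0.046, 0, 0, 0, -13, 0.0815, -0.046, 0.008, 0, 0, -13, 0.0815, -0.046, 0.015, 0, 0, -13, 0.0815, -0.046, 0.016, 0, 0, -13]'

```text
t: 5.8
tcp_pos: [0.4992, -0.2898, 0.139]
orientation: [3.14, -0.006, 2.92]
ft_force: [-0.2, 0.2, -2.1]
width: 0.009
```

Run:
```python
from h import *
q=robot.sense(); print(q['t'],q['tcp_pos'],q['orientation'],q['ft_force'],tool(np.r_[.4989,-.2905,0]-q['tcp_pos']))
s,d=snap('scene','s6'),snap('side','d6')
def cr(c,p):
    u,v=proj(c,p).astype(int); return cv2.resize(c['image'][v-20:v+20,u-20:u+20,::-1],(400,400),interpolation=cv2.INTER_CUBIC)
p=[.5,-.291,.095]
cv2.imwrite('pics/m6.png',np.hstack([cr(s,p),cr(d,p)]))
```

```text
5.8 [ 0.49915941 -0.2898102   0.1390352 ] [ 3.14032923 -0.00611173  2.91966451] [-0.23806654  0.19484077 -2.11482851] [-0.00074852 -0.00090564  0.13903218]
```

View pics/m6.png

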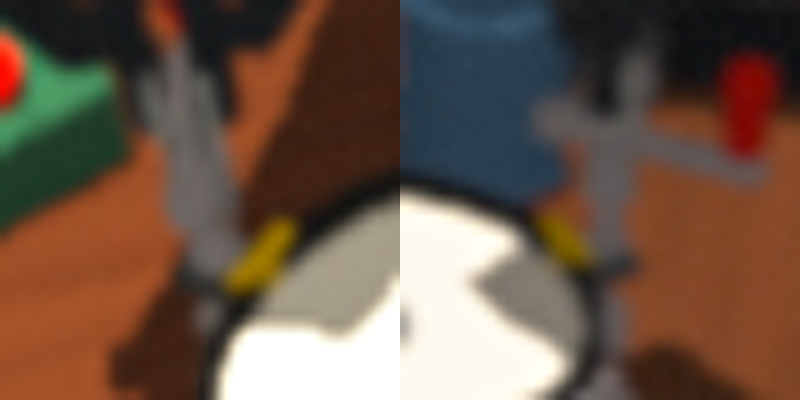

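In both views the barrel stands over the rod (scene crop about (205,250), side crop about (610,245)). Lowering gently.

>>> servo_tool --series '[-0.0005, -0.0007, 0.003, 0, 0, 0, -0.0005, -0.0007, 0.006, 0, 0, 0, -0.0005, -0.0007, 0.009, 0, 0, 0, -0.0005, -0.0007, 0.011, 0, 0, 0, -0.0005, -0.0007, 0.011, 0, 0, 0]'

```text
t: 6.4
tcp_pos: [0.4993, -0.2907, 0.1283]
orientation: [3.14, -0.006, 2.92]
ft_force: [-0.2, -0.6, -2.4]
width: 0.0094
```

>>> servo_tool --series '[0, 0, 0.002, 0, 0, 0, 0, 0, 0.004, 0, 0, 0, 0, 0, 0.006, 0, 0, 0, 0, 0, 0.008, 0, 0, 0, 0, 0, 0.008, 0, 0, 0]'

```text
t: 6.9
tcp_pos: [0.499, -0.2905, 0.1199]
orientation: [3.14, -0.007, 2.92]
ft_force: [-2.1, 0.2, -2.4]
width: 0.0091
```

>>> servo_tool --series '[0, 0, 0.001, 0, 0, 0, 0, 0, 0.002, 0, 0, 0, 0, 0, 0.003, 0, 0, 0, 0, 0, 0.003, 0, 0, 0]'

```text
t: 7.3
tcp_pos: [0.4992, -0.2907, 0.1182]
orientation: [3.141, -0.006, 2.92]
ft_force: [-6.2, 3.2, 18.0]
width: 0.0091
```

Seated: contact came at TCP z 0.118, which puts the mouth at the flange height of 0.0795. Releasing and going to the knob.

>>> servo_tool --series '[0, 0, -0.001, 0, 0, 0, 0, 0, -0.001, 0, 0, 0, 0, 0, -0.001, 0, 0, 0, 0, 0, -0.001, 0, 0, 0]' --claw 0.045

```text
t: 7.7
tcp_pos: [0.4993, -0.2907, 0.1191]
orientation: [3.141, -0.005, 2.92]
ft_force: [0.4, 0.0, 0.4]
width: 0.045
```

>>> servo_tool --series '[0, 0, -0.02, 0, 0, 0, 0, 0, -0.05, 0, 0, 0, 0, 0, -0.08, 0, 0, 0, 0, 0, -0.09, 0, 0, 0, 0, 0, -0.09, 0, 0, 0]'

```text
t: 8.2
tcp_pos: [0.5003, -0.2913, 0.21]
orientation: [-3.141, -0.004, 2.92]
ft_force: [0.1, -0.4, -0.3]
width: 0.0446
```

Run:
```python
from h import *
w=snap('wrist','w7'); q=robot.sense(); print(q['t'],q['tcp_pos'],q['orientation'],q['ft_force'],q['width'])
a=np.array([.5006,-.2909]);k=np.r_[a+.058*np.array([np.cos(2.92),np.sin(2.92)]),.1365]
print('knob',k,proj(w,k),tool(k-q['tcp_pos']))
hsv=cv2.cvtColor(w['image'],cv2.COLOR_RGB2HSV); u,v=proj(w,k).astype(int)
m=((hsv[:,:,0]<8)|(hsv[:,:,0]>172))&(hsv[:,:,1]>180)&(hsv[:,:,2]>50); m[:,:u-50]=0;m[:,u+50:]=0
n,l,st,ce=cv2.connectedComponentsWithStats(m.astype(np.uint8)); print([(st[i].tolist(),ce[i]) for i in range(1,n) if st[i,4]>100])
cv2.imwrite('pics/m7.png',w['image'][:,:,::-1])
```

```text
8.25 [ 0.49986017 -0.29098034  0.20870841] [ 3.14097298 -0.00524621  2.91967748] [ 0.13009999 -0.43133298 -0.93257186] 0.04489339311659526
knob [ 0.44401818 -0.27815255  0.1365    ] [319.61934589 137.44472813] [0.05691638 0.00017757 0.07250813]
[([308, 125, 28, 27, 611], array([321.85597381, 138.12765957]))]
```

View pics/m7.png

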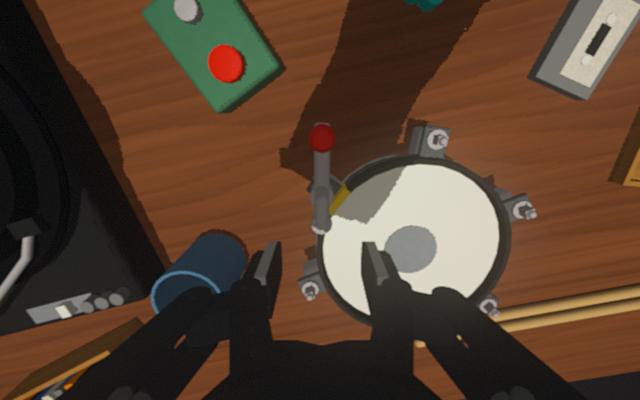

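The key stands on the rod, with the knob at (322,138) where it was predicted. Moving to grip it.

>>> servo_tool --series '[0.03, 0, 0, 0, 0, 0, 0.057, 0, 0.01, 0, 0, 0, 0.057, 0, 0.04, 0, 0, 0, 0.057, 0, 0.07, 0, 0, 0, 0.057, 0, 0.084, 0, 0, 0, 0.057, 0, 0.084, 0, 0, 0]'

```text
t: 8.85
tcp_pos: [0.4423, -0.277, 0.122]
orientation: [3.138, -0.01, 2.92]
ft_force: [-0.9, -0.3, 1.2]
width: 0.0452
```

>>> servo_tool --series '[0, 0, 0, 0, 0, 0, 0, 0, 0, 0, 0, 0, 0, 0, 0, 0, 0, 0, 0, 0, 0, 0, 0, 0, 0, 0, 0, 0, 0, 0]' --claw 0.0 --grip_force 25

```text
t: 9.35
tcp_pos: [0.4424, -0.2771, 0.1223]
orientation: [3.139, -0.01, 2.92]
ft_force: [-1.1, -0.2, -0.9]
width: 0.0192
```

```bash
cat > arc.py <<'E'
from h import *
import sys
q=robot.sense(); a0=np.arctan2(q['tcp_pos'][1]+.2909,q['tcp_pos'][0]-.5006); step=float(sys.argv[1])
print('t',q['t'],'ang',np.degrees(a0),'r',np.hypot(q['tcp_pos'][1]+.2909,q['tcp_pos'][0]-.5006),'z',q['tcp_pos'][2],q['ft_force'].round(1),q['torque'].round(2),q['width'])
ang0=float(sys.argv[2]) if len(sys.argv)>2 else np.degrees(a0)
o=[]
for i in range(1,9):
    a=np.radians(ang0-step*i); p=np.r_[.5006+.058*np.cos(a),-.2909+.058*np.sin(a),q['tcp_pos'][2]-.0015*step*i/360]
    o.append(list(np.round(tool(p-q['tcp_pos']),4))+[0,0,0])
print([float(x) for r in o for x in r])
E
python3 arc.py 20
```

```text
t 9.35 ang 166.64079697671983 r 0.05986079191249894 z 0.1223053023010277 [-1.1 -0.2 -0.9] [0.05 0.14 0.01] 0.01915664174315644
[-0.0056, 0.0198, 0.0001, 0.0, 0.0, 0.0, -0.0158, 0.0371, 0.0001, 0.0, 0.0, 0.0, -0.0314, 0.0499, 0.0001, 0.0, 0.0, 0.0, -0.0504, 0.0566, 0.0, 0.0, 0.0, 0.0, -0.0706, 0.0563, -0.0001, 0.0, 0.0, 0.0, -0.0894, 0.0492, -0.0002, 0.0, 0.0, 0.0, -0.1047, 0.0361, -0.0003, 0.0, 0.0, 0.0, -0.1146, 0.0186, -0.0004, 0.0, 0.0, 0.0]
```

>>> servo_tool --series '[-0.0035, 0.0198, 0, 0, 0, 0, -0.0136, 0.0373, 0, 0, 0, 0, -0.029, 0.0502, 0, 0, 0, 0, -0.0479, 0.0571, 0, 0, 0, 0, -0.0681, 0.0571, 0, 0, 0, 0, -0.087, 0.0502, -0.0002, 0, 0, 0, -0.1024, 0.0373, -0.0003, 0, 0, 0, -0.1125, 0.0198, -0.0003, 0, 0, 0]'

```text
t: 10.15
tcp_pos: [0.5567, -0.2827, 0.1213]
orientation: [3.139, -0.011, 2.921]
ft_force: [-7.8, 0.1, -2.3]
width: 0.0189
```

```bash
cat > arc.py <<'E'
from h import *
import sys
# circle for the TCP: centre C fixed from the grip pose; args: start phi, step, n
q=robot.sense(); X=np.array([np.cos(2.92),np.sin(2.92)]); Y=np.array([-X[1],X[0]])*-1
C=np.array([.4424,-.2771])-.058*X; d=q['tcp_pos'][:2]-C
print('t %.2f phi %.1f r %.4f z %.4f w %.4f'%(q['t'],np.degrees(np.arctan2(d@Y,d@X))%360,np.hypot(*d),q['tcp_pos'][2],q['width']),q['ft_force'].round(1),q['torque'].round(2),q['joints'].round(2),q['orientation'].round(3))
p0,st,tot=map(float,sys.argv[1:4]); o=[]   # tot = winding before phi p0, deg
for i in range(1,9):
    f=np.radians(p0+st*i); xy=C+.058*(X*np.cos(f)+Y*np.sin(f)); z=.1223-.0015*(tot+st*i)/360
    o+=list(np.round(tool(np.r_[xy,z]-q['tcp_pos']),4))+[0,0,0]
print([float(x) for x in o])
E
python3 arc.py 160 20 160
```

```text
t 10.15 phi 160.2 r 0.0582 z 0.1213 w 0.0189 [-7.8  0.1 -2.3] [-0.02  1.7   0.02] [-0.6   0.49  0.01  1.1  -0.   -0.38] [ 3.139 -0.011  2.921]
[-0.0032, -0.0197, -0.0003, 0.0, 0.0, 0.0, 0.0003, -0.0396, -0.0002, 0.0, 0.0, 0.0, 0.0104, -0.057, -0.0001, 0.0, 0.0, 0.0, 0.0258, -0.0699, 0.0001, 0.0, 0.0, 0.0, 0.0447, -0.0768, 0.0004, 0.0, 0.0, 0.0, 0.0649, -0.0768, 0.0007, 0.0, 0.0, 0.0, 0.0838, -0.0699, 0.001, 0.0, 0.0, 0.0, 0.0992, -0.0569, 0.0013, 0.0, 0.0, 0.0]
```

>>> servo_tool --series '[-0.003, -0.0197, 0, 0, 0, 0, 0.0004, -0.0394, 0, 0, 0, 0, 0.0106, -0.057, 0, 0, 0, 0, 0.026, -0.0697, 0.0001, 0, 0, 0, 0.0447, -0.0766, 0.0004, 0, 0, 0, 0.0649, -0.0766, 0.0007, 0, 0, 0, 0.0838, -0.0698, 0.001, 0, 0, 0, 0.0992, -0.0569, 0.0013, 0, 0, 0]'

```text
t: 10.95
tcp_pos: [0.4459, -0.3168, 0.1212]
orientation: [3.139, -0.01, 2.919]
ft_force: [5.2, 2.3, -5.1]
width: 0.019
```

```bash
python3 arc.py 320 20 320
```

```text
t 10.95 phi 320.4 r 0.0595 z 0.1212 w 0.0190 [ 5.2  2.3 -5.1] [ 0.37 -1.3  -0.06] [-0.76  0.36 -0.21  1.01 -0.   -0.54] [ 3.139 -0.01   2.919]
[0.0087, 0.0181, 0.0004, 0.0, 0.0, 0.0, 0.0122, 0.0379, 0.0006, 0.0, 0.0, 0.0, 0.0087, 0.0577, 0.0007, 0.0, 0.0, 0.0, -0.0014, 0.0752, 0.0007, 0.0, 0.0, 0.0, -0.0168, 0.0882, 0.0007, 0.0, 0.0, 0.0, -0.0357, 0.0951, 0.0006, 0.0, 0.0, 0.0, -0.0558, 0.0951, 0.0004, 0.0, 0.0, 0.0, -0.0748, 0.0882, 0.0003, 0.0, 0.0, 0.0]
```

>>> servo_tool --series '[0.0085, 0.0181, 0.0004, 0, 0, 0, 0.012, 0.0379, 0.0006, 0, 0, 0, 0.0085, 0.0577, 0.0007, 0, 0, 0, -0.0015, 0.075, 0.0007, 0, 0, 0, -0.0168, 0.088, 0.0007, 0, 0, 0, -0.0357, 0.0949, 0.0006, 0, 0, 0, -0.0558, 0.0949, 0.0004, 0, 0, 0, -0.0748, 0.088, 0.0003, 0, 0, 0]'

```text
t: 11.75
tcp_pos: [0.5384, -0.2471, 0.1202]
orientation: [3.141, -0.011, 2.92]
ft_force: [-8.6, -7.1, -4.6]
width: 0.0192
```

```bash
python3 arc.py 480 20 480
```

```text
t 11.75 phi 120.0 r 0.0582 z 0.1202 w 0.0192 [-8.6 -7.1 -4.6] [-1.65  1.83 -0.01] [-0.57  0.44 -0.09  1.06 -0.   -0.34] [ 3.141 -0.011  2.92 ]
[-0.0154, -0.0131, -0.0002, 0.0, 0.0, 0.0, -0.0254, -0.0305, -0.0002, 0.0, 0.0, 0.0, -0.0289, -0.0504, -0.0002, 0.0, 0.0, 0.0, -0.0254, -0.0702, -0.0, 0.0, 0.0, 0.0, -0.0154, -0.0877, 0.0001, 0.0, 0.0, 0.0, 0.0001, -0.1006, 0.0004, 0.0, 0.0, 0.0, 0.019, -0.1075, 0.0007, 0.0, 0.0, 0.0, 0.0391, -0.1075, 0.001, 0.0, 0.0, 0.0]
```

>>> servo_tool --series '[-0.015, -0.0131, 0, 0, 0, 0, -0.0249, -0.0305, 0, 0, 0, 0, -0.0284, -0.0503, 0, 0, 0, 0, -0.025, -0.07, 0, 0, 0, 0, -0.0152, -0.0873, 0.0001, 0, 0, 0, 0.0002, -0.1001, 0.0004, 0, 0, 0, 0.0189, -0.107, 0.0007, 0, 0, 0, 0.039, -0.107, 0.001, 0, 0, 0]'

```text
t: 12.55
tcp_pos: [0.4755, -0.3439, 0.1199]
orientation: [-3.141, -0.01, 2.919]
ft_force: [1.6, 2.7, -0.9]
width: 0.0187
```

```bash
python3 arc.py 640 20 640
```

```text
t 12.55 phi 280.7 r 0.0590 z 0.1199 w 0.0187 [ 1.6  2.7 -0.9] [ 0.5  -0.5   0.04] [-0.76  0.43 -0.11  1.05 -0.01 -0.54] [-3.141 -0.01   2.919]
[0.018, 0.0077, 0.0006, 0.0, 0.0, 0.0, 0.0335, 0.0206, 0.0008, 0.0, 0.0, 0.0, 0.0435, 0.038, 0.001, 0.0, 0.0, 0.0, 0.0471, 0.0579, 0.0011, 0.0, 0.0, 0.0, 0.0436, 0.0777, 0.0011, 0.0, 0.0, 0.0, 0.0335, 0.0952, 0.0011, 0.0, 0.0, 0.0, 0.0181, 0.1081, 0.001, 0.0, 0.0, 0.0, -0.0008, 0.115, 0.0009, 0.0, 0.0, 0.0]
```

>>> servo_tool --series '[0.018, 0.0077, 0.0006, 0, 0, 0, 0.0332, 0.0206, 0.0008, 0, 0, 0, 0.0431, 0.038, 0.001, 0, 0, 0, 0.0466, 0.0579, 0.0011, 0, 0, 0, 0.0448, 0.073, 0.0011, 0, 0, 0]'

```text
t: 13.05
tcp_pos: [0.4472, -0.2621, 0.1196]
orientation: [-3.14, -0.009, 2.918]
ft_force: [3.8, -3.5, -3.4]
width: 0.0189
```

```bash
python3 arc.py 735 8 735
```

```text
t 13.05 phi 15.5 r 0.0588 z 0.1196 w 0.0189 [ 3.8 -3.5 -3.4] [-0.63 -0.72  0.02] [-0.68  0.32 -0.28  0.98 -0.01 -0.46] [-3.14  -0.009  2.918]
[-0.0032, 0.0069, 0.0004, 0.0, 0.0, 0.0, -0.0069, 0.0142, 0.0003, 0.0, 0.0, 0.0, -0.0115, 0.0208, 0.0003, 0.0, 0.0, 0.0, -0.017, 0.0267, 0.0003, 0.0, 0.0, 0.0, -0.0233, 0.0318, 0.0003, 0.0, 0.0, 0.0, -0.0303, 0.036, 0.0002, 0.0, 0.0, 0.0, -0.0377, 0.0392, 0.0002, 0.0, 0.0, 0.0, -0.0455, 0.0413, 0.0002, 0.0, 0.0, 0.0]
```

Now in small bites, watching the tangential force.

>>> servo_tool --series '[-0.0032, 0.0069, 0.0004, 0, 0, 0, -0.0069, 0.0142, 0.0003, 0, 0, 0, -0.0115, 0.0208, 0.0003, 0, 0, 0, -0.017, 0.0267, 0.0003, 0, 0, 0]'

```text
t: 13.45
tcp_pos: [0.47, -0.2394, 0.119]
orientation: [-3.141, -0.01, 2.918]
ft_force: [-1.3, 0.1, 0.3]
width: 0.0191
```

```bash
cat >> arc.py <<'E'
u=d/np.hypot(*d); f=np.radians(p0); t=-X*np.sin(f)+Y*np.cos(f)
print('tangential %.1f radial %.1f'%(q['ft_force'][:2]@t, q['ft_force'][:2]@u))
E
python3 arc.py 767 8 767
```

```text
t 13.45 phi 47.4 r 0.0582 z 0.1190 w 0.0191 [-1.3  0.1  0.3] [ 0.    0.23 -0.01] [-0.62  0.33 -0.26  0.98 -0.   -0.4 ] [-3.141 -0.01   2.918]
[-0.0061, 0.0047, -0.0001, 0.0, 0.0, 0.0, -0.013, 0.0089, -0.0002, 0.0, 0.0, 0.0, -0.0204, 0.012, -0.0002, 0.0, 0.0, 0.0, -0.0282, 0.0141, -0.0003, 0.0, 0.0, 0.0, -0.0363, 0.0151, -0.0003, 0.0, 0.0, 0.0, -0.0444, 0.015, -0.0004, 0.0, 0.0, 0.0, -0.0524, 0.0138, -0.0004, 0.0, 0.0, 0.0, -0.0601, 0.0114, -0.0005, 0.0, 0.0, 0.0]
tangential -1.1 radial 0.7
```

>>> servo_tool --series '[-0.0061, 0.0047, 0, 0, 0, 0, -0.013, 0.0089, 0, 0, 0, 0, -0.0204, 0.012, 0, 0, 0, 0, -0.0282, 0.0141, 0, 0, 0, 0]'

```text
t: 13.85
tcp_pos: [0.5015, -0.232, 0.1187]
orientation: [-3.14, -0.01, 2.918]
ft_force: [-0.9, -1.5, 0.6]
width: 0.0189
```

```bash
python3 arc.py 799 8 799
```

```text
t 13.85 phi 79.8 r 0.0579 z 0.1187 w 0.0189 [-0.9 -1.5  0.6] [-0.45  0.2   0.04] [-0.58  0.37 -0.2   1.01 -0.   -0.36] [-3.14  -0.01   2.918]
[-0.0072, 0.0009, -0.0003, 0.0, 0.0, 0.0, -0.0153, 0.0008, -0.0003, 0.0, 0.0, 0.0, -0.0233, -0.0004, -0.0004, 0.0, 0.0, 0.0, -0.031, -0.0028, -0.0004, 0.0, 0.0, 0.0, -0.0384, -0.0062, -0.0004, 0.0, 0.0, 0.0, -0.0452, -0.0106, -0.0005, 0.0, 0.0, 0.0, -0.0513, -0.0159, -0.0005, 0.0, 0.0, 0.0, -0.0566, -0.022, -0.0005, 0.0, 0.0, 0.0]
tangential -0.8 radial -1.5
```

>>> servo_tool --series '[-0.0072, 0.0009, -0.0002, 0, 0, 0, -0.0153, 0.0008, -0.0002, 0, 0, 0, -0.0233, -0.0004, -0.0002, 0, 0, 0, -0.031, -0.0028, -0.0002, 0, 0, 0]'

```text
t: 14.25
tcp_pos: [0.5315, -0.242, 0.1185]
orientation: [-3.14, -0.01, 2.918]
ft_force: [-3.0, -3.1, -0.8]
width: 0.0193
```

```bash
python3 arc.py 831 8 831
```

```text
t 14.25 phi 111.6 r 0.0578 z 0.1185 w 0.0193 [-3.  -3.1 -0.8] [-0.73  0.74  0.  ] [-0.56  0.42 -0.12  1.04 -0.   -0.34] [-3.14  -0.01   2.918]
[-0.0069, -0.0031, -0.0004, 0.0, 0.0, 0.0, -0.0137, -0.0075, -0.0004, 0.0, 0.0, 0.0, -0.0198, -0.0128, -0.0004, 0.0, 0.0, 0.0, -0.0251, -0.0189, -0.0004, 0.0, 0.0, 0.0, -0.0295, -0.0256, -0.0005, 0.0, 0.0, 0.0, -0.033, -0.033, -0.0004, 0.0, 0.0, 0.0, -0.0353, -0.0407, -0.0004, 0.0, 0.0, 0.0, -0.0366, -0.0487, -0.0004, 0.0, 0.0, 0.0]
tangential -0.8 radial -4.2
```

>>> servo_tool --series '[-0.0067, -0.0031, -0.0002, 0, 0, 0, -0.0134, -0.0075, -0.0002, 0, 0, 0, -0.0195, -0.0128, -0.0002, 0, 0, 0, -0.0248, -0.0189, -0.0002, 0, 0, 0]'

```text
t: 14.65
tcp_pos: [0.5518, -0.2664, 0.1183]
orientation: [-3.14, -0.01, 2.918]
ft_force: [-4.1, -1.4, -0.4]
width: 0.019
```

```bash
python3 arc.py 863 8 863
```

```text
t 14.65 phi 143.4 r 0.0578 z 0.1183 w 0.0190 [-4.1 -1.4 -0.4] [-0.18  0.88  0.01] [-0.58  0.47 -0.04  1.07 -0.   -0.36] [-3.14  -0.01   2.918]
[-0.0044, -0.0064, -0.0004, 0.0, 0.0, 0.0, -0.0078, -0.0137, -0.0004, 0.0, 0.0, 0.0, -0.0102, -0.0214, -0.0003, 0.0, 0.0, 0.0, -0.0115, -0.0294, -0.0003, 0.0, 0.0, 0.0, -0.0116, -0.0375, -0.0003, 0.0, 0.0, 0.0, -0.0106, -0.0455, -0.0002, 0.0, 0.0, 0.0, -0.0086, -0.0534, -0.0002, 0.0, 0.0, 0.0, -0.0054, -0.0608, -0.0001, 0.0, 0.0, 0.0]
tangential -0.4 radial -4.3
```

>>> servo_tool --series '[-0.0044, -0.0064, -0.0002, 0, 0, 0, -0.0076, -0.0137, -0.0002, 0, 0, 0, -0.0099, -0.0214, -0.0002, 0, 0, 0, -0.0112, -0.0294, -0.0002, 0, 0, 0]'

```text
t: 15.05
tcp_pos: [0.5562, -0.298, 0.1184]
orientation: [-3.141, -0.01, 2.918]
ft_force: [-2.1, 2.6, -0.9]
width: 0.0192
```

```bash
python3 arc.py 895 8 895
```

```text
t 15.05 phi 175.4 r 0.0578 z 0.1184 w 0.0192 [-2.1  2.6 -0.9] [0.53 0.73 0.03] [-0.62  0.5   0.02  1.1  -0.   -0.4 ] [-3.141 -0.01   2.918]
[-0.0003, -0.0077, -0.0001, 0.0, 0.0, 0.0, 0.0007, -0.0157, -0.0001, 0.0, 0.0, 0.0, 0.0028, -0.0235, -0.0, 0.0, 0.0, 0.0, 0.0059, -0.031, 0.0001, 0.0, 0.0, 0.0, 0.0101, -0.0379, 0.0001, 0.0, 0.0, 0.0, 0.0152, -0.0442, 0.0002, 0.0, 0.0, 0.0, 0.0211, -0.0497, 0.0003, 0.0, 0.0, 0.0, 0.0277, -0.0544, 0.0004, 0.0, 0.0, 0.0]
tangential -2.3 radial -2.4
```

>>> servo_tool --series '[-0.0003, -0.0077, 0, 0, 0, 0, 0.0007, -0.0157, 0, 0, 0, 0, 0.0028, -0.0235, 0, 0, 0, 0]'

```text
t: 15.35
tcp_pos: [0.5481, -0.321, 0.1185]
orientation: [-3.141, -0.01, 2.918]
ft_force: [-2.4, 1.4, -0.3]
width: 0.0193
```

```bash
python3 arc.py 919 6 919
```

```text
t 15.35 phi 199.7 r 0.0582 z 0.1185 w 0.0193 [-2.4  1.4 -0.3] [ 0.4   0.59 -0.01] [-0.66  0.51  0.03  1.1  -0.   -0.43] [-3.141 -0.01   2.918]
[0.0022, -0.0049, 0.0001, 0.0, 0.0, 0.0, 0.005, -0.0103, 0.0001, 0.0, 0.0, 0.0, 0.0084, -0.0153, 0.0002, 0.0, 0.0, 0.0, 0.0123, -0.02, 0.0003, 0.0, 0.0, 0.0, 0.0167, -0.0242, 0.0003, 0.0, 0.0, 0.0, 0.0214, -0.0279, 0.0004, 0.0, 0.0, 0.0, 0.0266, -0.0312, 0.0005, 0.0, 0.0, 0.0, 0.032, -0.0338, 0.0006, 0.0, 0.0, 0.0]
tangential 0.1 radial -2.8
```

>>> servo_tool --series '[0.0022, -0.0049, 0, 0, 0, 0, 0.005, -0.0103, 0, 0, 0, 0, 0.0084, -0.0153, 0.0001, 0, 0, 0, 0.0123, -0.02, 0.0002, 0, 0, 0]'

```text
t: 15.75
tcp_pos: [0.5316, -0.3384, 0.1187]
orientation: [-3.141, -0.009, 2.918]
ft_force: [1.2, 0.4, 1.4]
width: 0.019
```

```bash
python3 arc.py 943 6 943
```

```text
t 15.75 phi 223.4 r 0.0585 z 0.1187 w 0.0190 [1.2 0.4 1.4] [ 0.16  0.04 -0.02] [-0.69  0.5   0.01  1.09 -0.01 -0.47] [-3.141 -0.009  2.918]
[0.0045, -0.0036, 0.0004, 0.0, 0.0, 0.0, 0.0092, -0.0074, 0.0005, 0.0, 0.0, 0.0, 0.0144, -0.0106, 0.0006, 0.0, 0.0, 0.0, 0.0198, -0.0133, 0.0007, 0.0, 0.0, 0.0, 0.0255, -0.0154, 0.0007, 0.0, 0.0, 0.0, 0.0314, -0.0168, 0.0008, 0.0, 0.0, 0.0, 0.0374, -0.0177, 0.0009, 0.0, 0.0, 0.0, 0.0435, -0.0179, 0.001, 0.0, 0.0, 0.0]
tangential -1.2 radial 0.3
```

>>> servo_tool --series '[0.0045, -0.0036, 0.0001, 0, 0, 0, 0.0092, -0.0074, 0.0002, 0, 0, 0, 0.0144, -0.0106, 0.0003, 0, 0, 0]'

```text
t: 16.05
tcp_pos: [0.5151, -0.3458, 0.1188]
orientation: [-3.14, -0.009, 2.919]
ft_force: [2.2, -0.2, 1.5]
width: 0.0192
```

```bash
python3 arc.py 961 6 961
```

```text
t 16.05 phi 241.3 r 0.0582 z 0.1188 w 0.0192 [ 2.2 -0.2  1.5] [ 0.22 -0.44 -0.03] [-0.72  0.48 -0.02  1.08 -0.01 -0.5 ] [-3.14  -0.009  2.919]
[0.0053, -0.0024, 0.0006, 0.0, 0.0, 0.0, 0.011, -0.0044, 0.0006, 0.0, 0.0, 0.0, 0.0169, -0.0059, 0.0007, 0.0, 0.0, 0.0, 0.0229, -0.0068, 0.0008, 0.0, 0.0, 0.0, 0.029, -0.007, 0.0009, 0.0, 0.0, 0.0, 0.035, -0.0066, 0.0009, 0.0, 0.0, 0.0, 0.041, -0.0055, 0.001, 0.0, 0.0, 0.0, 0.0469, -0.0039, 0.0011, 0.0, 0.0, 0.0]
tangential -2.1 radial 0.8
```

>>> servo_tool --series '[0.0053, -0.0024, 0.0002, 0, 0, 0, 0.011, -0.0044, 0.0002, 0, 0, 0, 0.011, -0.0044, 0.0002, 0, 0, 0]'

```text
t: 16.35
tcp_pos: [0.5028, -0.3479, 0.1189]
orientation: [-3.14, -0.008, 2.918]
ft_force: [0.9, -2.0, 1.1]
width: 0.0192
```

```bash
python3 arc.py 973 6 973
python3 - <<'E'
from h import *
s,d=snap('scene','s8'),snap('side','d8')
def cr(c,p):
    u,v=proj(c,p).astype(int); return cv2.resize(c['image'][v-25:v+25,u-25:u+25,::-1],(400,400),interpolation=cv2.INTER_CUBIC)
p=[.5,-.291,.105]
cv2.imwrite('pics/m8.png',np.hstack([cr(s,p),cr(d,p)]))
E
```

```text
t 16.35 phi 253.6 r 0.0582 z 0.1189 w 0.0192 [ 0.9 -2.   1.1] [-0.29 -0.33 -0.03] [-0.74  0.47 -0.04  1.07 -0.01 -0.51] [-3.14  -0.008  2.918]
[0.0054, -0.0011, 0.0008, 0.0, 0.0, 0.0, 0.0114, -0.002, 0.0008, 0.0, 0.0, 0.0, 0.0175, -0.0022, 0.0009, 0.0, 0.0, 0.0, 0.0235, -0.0018, 0.001, 0.0, 0.0, 0.0, 0.0295, -0.0008, 0.0011, 0.0, 0.0, 0.0, 0.0354, 0.0009, 0.0011, 0.0, 0.0, 0.0, 0.041, 0.0032, 0.0012, 0.0, 0.0, 0.0, 0.0463, 0.006, 0.0013, 0.0, 0.0, 0.0]
tangential -0.7 radial 2.1
```

View pics/m8.png

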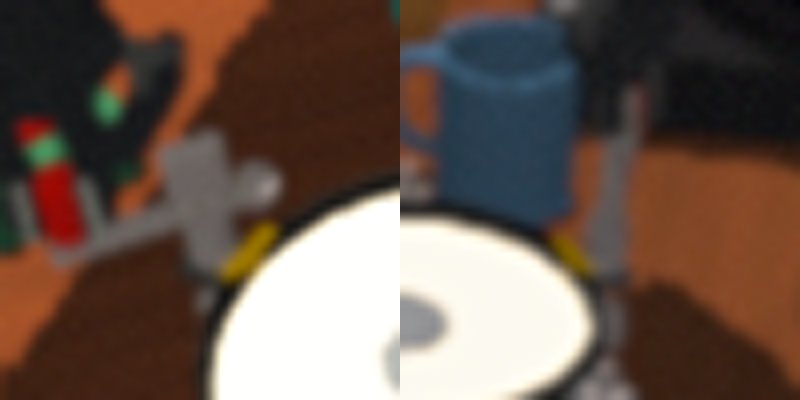

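Key stands upright on the rod, with the knob in the grip at scene crop (55,205). No stop felt yet, so I'll keep winding in small bites.

>>> servo_tool --series '[0.0054, -0.0011, 0.0004, 0, 0, 0, 0.0114, -0.002, 0.0005, 0, 0, 0, 0.0114, -0.002, 0.0005, 0, 0, 0]'

```text
t: 16.75
tcp_pos: [0.4908, -0.3476, 0.1187]
orientation: [-3.139, -0.009, 2.918]
ft_force: [-1.9, -5.4, 5.0]
width: 0.019
```

```bash
python3 arc.py 985 6 985
```

```text
t 16.75 phi 265.4 r 0.0583 z 0.1187 w 0.0190 [-1.9 -5.4  5. ] [-0.95  0.23  0.03] [-0.75  0.45 -0.07  1.06 -0.01 -0.52] [-3.139 -0.009  2.918]
[0.0057, 0.0001, 0.0005, 0.0, 0.0, 0.0, 0.0117, 0.0005, 0.0006, 0.0, 0.0, 0.0, 0.0177, 0.0016, 0.0007, 0.0, 0.0, 0.0, 0.0236, 0.0032, 0.0008, 0.0, 0.0, 0.0, 0.0292, 0.0055, 0.0008, 0.0, 0.0, 0.0, 0.0346, 0.0083, 0.0009, 0.0, 0.0, 0.0, 0.0396, 0.0117, 0.001, 0.0, 0.0, 0.0, 0.0443, 0.0156, 0.001, 0.0, 0.0, 0.0]
tangential 1.1 radial 5.6
```

>>> servo_tool --series '[0.0057, 0.0001, 0, 0, 0, 0, 0.0117, 0.0005, 0, 0, 0, 0, 0.0177, 0.0016, 0, 0, 0, 0, 0.0177, 0.0016, 0, 0, 0, 0]'

```text
t: 17.15
tcp_pos: [0.4726, -0.3418, 0.1188]
orientation: [-3.138, -0.01, 2.917]
ft_force: [-2.9, -3.6, 3.6]
width: 0.0193
```

```bash
python3 arc.py 1003 6 985
```

```text
t 17.15 phi 284.2 r 0.0583 z 0.1188 w 0.0193 [-2.9 -3.6  3.6] [-0.88  0.63  0.04] [-0.76  0.42 -0.12  1.04 -0.01 -0.54] [-3.138 -0.01   2.917]
[0.0046, 0.0017, 0.0007, 0.0, 0.0, 0.0, 0.0102, 0.0039, 0.0008, 0.0, 0.0, 0.0, 0.0156, 0.0068, 0.0008, 0.0, 0.0, 0.0, 0.0206, 0.0101, 0.0009, 0.0, 0.0, 0.0, 0.0253, 0.014, 0.001, 0.0, 0.0, 0.0, 0.0295, 0.0184, 0.001, 0.0, 0.0, 0.0, 0.0332, 0.0232, 0.0011, 0.0, 0.0, 0.0, 0.0365, 0.0283, 0.0011, 0.0, 0.0, 0.0]
tangential 1.0 radial 4.5
```

Run:
```python
from h import *
s,d=load('s8'),load('d8')
ax=np.array([.5006,-.2909]); X=np.array([np.cos(2.92),np.sin(2.92)]); Y=np.array([X[1],-X[0]])
f=np.radians(973); k=X*np.cos(f)+Y*np.sin(f)
for c,n in[(s,'scene'),(d,'side')]:
    o=proj(c,[.5,-.291,.105]).astype(int)-25
    for base in (.076,.080,.088):
        print(n,base,[(m,((proj(c,np.r_[ax+x*k,base+z])-o+.5)*8).round().tolist()) for m,x,z in [('knobbot',.058,.037),('knobtop',.058,.077),('wingtop',0,.069),('mouth',0,0),('cw',-.024,.03)]])
```

```text
scene 0.076 [('knobbot', [73.0, 236.0]), ('knobtop', [55.0, 173.0]), ('wingtop', [192.0, 143.0]), ('mouth', [217.0, 249.0]), ('cw', [260.0, 187.0])]
scene 0.08 [('knobbot', [71.0, 230.0]), ('knobtop', [53.0, 167.0]), ('wingtop', [191.0, 137.0]), ('mouth', [216.0, 243.0]), ('cw', [258.0, 180.0])]
scene 0.088 [('knobbot', [68.0, 217.0]), ('knobtop', [50.0, 154.0]), ('wingtop', [188.0, 124.0]), ('mouth', [213.0, 231.0]), ('cw', [256.0, 168.0])]
side 0.076 [('knobbot', [224.0, 142.0]), ('knobtop', [228.0, 75.0]), ('wingtop', [215.0, 144.0]), ('mouth', [207.0, 259.0]), ('cw', [205.0, 234.0])]
side 0.08 [('knobbot', [224.0, 136.0]), ('knobtop', [229.0, 69.0]), ('wingtop', [215.0, 137.0]), ('mouth', [208.0, 253.0]), ('cw', [205.0, 227.0])]
side 0.088 [('knobbot', [225.0, 122.0]), ('knobtop', [230.0, 55.0]), ('wingtop', [216.0, 124.0]), ('mouth', [208.0, 239.0]), ('cw', [206.0, 214.0])]
```

>>> servo_tool --series '[0.0046, 0.0017, 0, 0, 0, 0, 0.0102, 0.0039, 0, 0, 0, 0, 0.0102, 0.0039, 0, 0, 0, 0]'

```text
t: 17.45
tcp_pos: [0.4625, -0.3352, 0.1189]
orientation: [-3.139, -0.012, 2.917]
ft_force: [-3.1, -3.1, 3.4]
width: 0.019
```

```bash
python3 arc.py 1015 6 985
```

```text
t 17.45 phi 296.2 r 0.0582 z 0.1189 w 0.0190 [-3.1 -3.1  3.4] [-0.59  0.65 -0.02] [-0.77  0.4  -0.15  1.03 -0.01 -0.54] [-3.139 -0.012  2.917]
[0.0042, 0.0025, 0.0007, 0.0, 0.0, 0.0, 0.0093, 0.0059, 0.0008, 0.0, 0.0, 0.0, 0.0139, 0.0098, 0.0009, 0.0, 0.0, 0.0, 0.0182, 0.0141, 0.0009, 0.0, 0.0, 0.0, 0.0219, 0.0189, 0.001, 0.0, 0.0, 0.0, 0.0251, 0.024, 0.001, 0.0, 0.0, 0.0, 0.0278, 0.0295, 0.0011, 0.0, 0.0, 0.0, 0.0299, 0.0352, 0.0011, 0.0, 0.0, 0.0]
tangential 0.5 radial 4.4
```

Run:
```python
from h import *
q=robot.sense()
def red(c,p):
    u,v=proj(c,p).astype(int); h=cv2.cvtColor(c['image'],cv2.COLOR_RGB2HSV); m=((h[:,:,0]<8)|(h[:,:,0]>172))&(h[:,:,1]>170)&(h[:,:,2]>45)
    z=np.zeros_like(m); z[v-14:v+15,u-12:u+13]=1; y,x=np.nonzero(m&z); return (x.mean(),y.mean(),len(x),x.min(),x.max(),y.min(),y.max()) if len(x) else None
for a,T in (('8',[.5028,-.3479,.1189]),('9',q['tcp_pos'])):
    if a=='9': snap('scene','s9');snap('side','d9');snap('wrist','w9')
    s,d=load('s'+a),load('d'+a); p=np.r_[T[:2],.133]
    A,B=red(s,p),red(d,p); print(a,'pred',proj(s,p).round(1),proj(d,p).round(1),'seen',A,B)
    if A and B: print(tri(s,A[:2],d,B[:2]),T)
w=load('w9'); k=np.r_[q['tcp_pos'][:2],.133]; print('wrist',proj(w,k),red(w,k))
# grey profile: steel pixels (low saturation) around key in side/scene, as text
for n in ('s9','d9'):
    c=load(n); u,v=proj(c,[.5,-.291,.12]).astype(int); h=cv2.cvtColor(c['image'],cv2.COLOR_RGB2HSV)[v-14:v+22,u-28:u+20]
    print(n,u-28,v-14); print('\n'.join(''.join('R' if (x[0]<8 or x[0]>172) and x[1]>170 and x[2]>45 else '#' if x[1]<60 and 50<x[2]<190 else 'W' if x[1]<60 and x[2]>=190 else 'k' if x[2]<=50 else 'y' if 20<x[0]<35 and x[1]>150 else '.' for x in r) for r in h))
```

```text
8 pred [209.7 216.6] [357.2 137.3] seen (np.float64(208.05454545454546), np.float64(215.23636363636365), 55, np.int64(204), np.int64(211), np.int64(207), np.int64(222)) None
9 pred [211.1 207.6] [366.2 140.1] seen (np.float64(207.5), np.float64(207.22222222222223), 72, np.int64(199), np.int64(213), np.int64(203), np.int64(213)) None
wrist [318.58469795 264.74123632] (np.float64(318.0), np.float64(264.0), 725, np.int64(306), np.int64(330), np.int64(250), np.int64(278))
s9 198 200
kkkkkkk.......kkkkkkkkkk........................
kkkkkkkk.......kkkkkkkk.........................
kkkkkkkkk......kkkkkkk..........................
kkkkkkkkkRR....kkkk.............................
kRRRR.kkkRRRRRR.kkk.............................
.RRRRRkkkRRRRRR.#kk.............................
..RRRR.##RRRRRR.##k.............................
..RRRR.##.RRRRR.##kk............................
...RRR.##.RRRRR.##kk............................
.....R.##.RRRRR.###k.....####.#.................
.......###.RRRRR.##k....######W#................
........##.RRRRR.##.....######W#................
.........#.RRRRR.##......###
[... 2222 characters left out ...]
..............
WWWWWWWWWWWWWWWW###.yyyy.#####..................
WWWWWWWWWWWWWWWWWW##.yyy..####..................
WWWWWWWWWWWWWWWWWWWW#.yyy..###..................
WWWWWWWWWWWWWWWWWWWWW#.yyy.###..................
WWWWWWWWWWWWWWWWWWWWWW..yy.###..................
WWWWWWWWWWWWWWWWWWWWWW#...###...................
WWWWWWWWWWWWWWWWWWWWWWW###k#....................
####WWWWWWWWWWWWWWWWWWWWW###....................
######WWWWWWWWWWWWWWWWWWW####...................
#######WWWWWWWWWWWWWWWWWW####...................
########WWWWWWWWWWWWWWWWWW###...................
#######WWWWWWWWWWWWWWWWWWW###...................
#######WWWWWWWWWWWWWWWWWW####...................
###WWWWWWWWWWWWWWWWWWWWWW####...................
```

>>> servo_tool --series '[0.0042, 0.0025, -0.0003, 0, 0, 0, 0.0093, 0.0059, -0.0003, 0, 0, 0, 0.0093, 0.0059, -0.0003, 0, 0, 0]'

```text
t: 17.9
tcp_pos: [0.455, -0.3271, 0.1191]
orientation: [-3.139, -0.012, 2.917]
ft_force: [-1.8, -1.9, 1.1]
width: 0.0188
```

```bash
python3 arc.py 1027 6 985
```

```text
t 17.90 phi 307.0 r 0.0576 z 0.1191 w 0.0188 [-1.8 -1.9  1.1] [-0.4   0.51 -0.03] [-0.76  0.39 -0.18  1.02 -0.01 -0.54] [-3.139 -0.012  2.917]
[0.0049, 0.0036, 0.001, 0.0, 0.0, 0.0, 0.0091, 0.008, 0.0011, 0.0, 0.0, 0.0, 0.0128, 0.0127, 0.0011, 0.0, 0.0, 0.0, 0.0161, 0.0179, 0.0012, 0.0, 0.0, 0.0, 0.0187, 0.0233, 0.0012, 0.0, 0.0, 0.0, 0.0208, 0.029, 0.0012, 0.0, 0.0, 0.0, 0.0223, 0.0349, 0.0013, 0.0, 0.0, 0.0, 0.0232, 0.0409, 0.0013, 0.0, 0.0, 0.0]
tangential -0.3 radial 2.7
```

>>> servo_tool --series '[0.0049, 0.0036, 0, 0, 0, 0, 0.0089, 0.008, 0, 0, 0, 0, 0.0089, 0.008, 0, 0, 0, 0]'

```text
t: 18.2
tcp_pos: [0.4475, -0.3165, 0.1192]
orientation: [-3.139, -0.012, 2.918]
ft_force: [-4.4, -2.5, 1.4]
width: 0.019
```

```bash
python3 arc.py 1039 6 985
```

```text
t 18.20 phi 320.0 r 0.0580 z 0.1192 w 0.0190 [-4.4 -2.5  1.4] [-0.54  0.85  0.03] [-0.76  0.37 -0.21  1.01 -0.01 -0.54] [-3.139 -0.012  2.918]
[0.0031, 0.004, 0.0011, 0.0, 0.0, 0.0, 0.0064, 0.0092, 0.0011, 0.0, 0.0, 0.0, 0.009, 0.0146, 0.0012, 0.0, 0.0, 0.0, 0.0111, 0.0203, 0.0012, 0.0, 0.0, 0.0, 0.0126, 0.0262, 0.0012, 0.0, 0.0, 0.0, 0.0135, 0.0322, 0.0012, 0.0, 0.0, 0.0, 0.0137, 0.0383, 0.0013, 0.0, 0.0, 0.0, 0.0133, 0.0443, 0.0013, 0.0, 0.0, 0.0]
tangential -0.2 radial 5.0
```

>>> servo_tool --series '[0.0031, 0.004, 0, 0, 0, 0, 0.0062, 0.0092, 0, 0, 0, 0, 0.0087, 0.0146, 0, 0, 0, 0, 0.0108, 0.0203, 0, 0, 0, 0, 0.0123, 0.0262, 0, 0, 0, 0, 0.0132, 0.0322, 0, 0, 0, 0]'

```text
t: 18.8
tcp_pos: [0.4414, -0.2816, 0.1192]
orientation: [-3.14, -0.013, 2.917]
ft_force: [-3.7, -1.0, 0.4]
width: 0.0192
```

```bash
python3 arc.py 1075 6 985
```

```text
t 18.80 phi 355.4 r 0.0581 z 0.1192 w 0.0192 [-3.7 -1.   0.4] [-0.31  0.77  0.04] [-0.72  0.33 -0.27  0.98 -0.01 -0.5 ] [-3.14  -0.013  2.917]
[0.0, 0.0057, 0.001, 0.0, 0.0, 0.0, -0.0004, 0.0117, 0.001, 0.0, 0.0, 0.0, -0.0014, 0.0177, 0.001, 0.0, 0.0, 0.0, -0.0031, 0.0235, 0.001, 0.0, 0.0, 0.0, -0.0053, 0.0292, 0.001, 0.0, 0.0, 0.0, -0.0082, 0.0345, 0.001, 0.0, 0.0, 0.0, -0.0115, 0.0396, 0.0009, 0.0, 0.0, 0.0, -0.0154, 0.0442, 0.0009, 0.0, 0.0, 0.0]
tangential -1.5 radial 3.5
```

>>> servo_tool --series '[0, 0.0057, 0, 0, 0, 0, -0.0004, 0.0117, 0, 0, 0, 0, -0.0014, 0.0177, 0, 0, 0, 0, -0.0031, 0.0235, 0, 0, 0, 0, -0.0053, 0.0292, 0, 0, 0, 0]'

```text
t: 19.3
tcp_pos: [0.4536, -0.2538, 0.119]
orientation: [-3.14, -0.013, 2.918]
ft_force: [-0.0, -0.5, -0.3]
width: 0.0192
```

```bash
python3 arc.py 1105 6 985
```

```text
t 19.30 phi 25.8 r 0.0580 z 0.1190 w 0.0192 [-0.  -0.5 -0.3] [0.04 0.08 0.01] [-0.66  0.32 -0.28  0.98 -0.01 -0.44] [-3.14  -0.013  2.918]
[-0.0025, 0.0047, 0.0008, 0.0, 0.0, 0.0, -0.0059, 0.0097, 0.0008, 0.0, 0.0, 0.0, -0.0098, 0.0144, 0.0008, 0.0, 0.0, 0.0, -0.0141, 0.0186, 0.0007, 0.0, 0.0, 0.0, -0.0189, 0.0224, 0.0007, 0.0, 0.0, 0.0, -0.024, 0.0256, 0.0006, 0.0, 0.0, 0.0, -0.0295, 0.0283, 0.0006, 0.0, 0.0, 0.0, -0.0352, 0.0304, 0.0005, 0.0, 0.0, 0.0]
tangential -0.4 radial -0.3
```

No stop where it must be (at most 960°), so the knob tells me too little. I'll take the wing and feel the torque directly.

>>> servo_tool --series '[0, 0, 0, 0, 0, 0, 0, 0, 0, 0, 0, 0, 0, 0, -0.005, 0, 0, 0, 0, 0, -0.03, 0, 0, 0, 0, 0, -0.06, 0, 0, 0, -0.02, -0.01, -0.07, 0, 0, 8, -0.0533, -0.0255, -0.07, 0, 0, 16, -0.0533, -0.0255, -0.07, 0, 0, 24]' --claw 0.045

```text
t: 20.1
tcp_pos: [0.5032, -0.2931, 0.1885]
orientation: [-3.135, -0.009, 2.492]
ft_force: [-1.1, 0.6, -0.9]
width: 0.045
```

>>> servo_tool --series '[0, 0, 0, 0, 0, 1.7, 0, 0, 0, 0, 0, 1.7]'

```text
t: 20.3
tcp_pos: [0.5034, -0.2936, 0.1887]
orientation: [-3.135, -0.008, 2.462]
ft_force: [-0.4, -0.2, 0.3]
width: 0.0449
```

Run:
```python
from h import *
w=snap('wrist','w10'); q=robot.sense(); print(q['t'],q['tcp_pos'],q['orientation'],q['ft_force'],q['torque'])
h=cv2.cvtColor(w['image'],cv2.COLOR_RGB2HSV); m=((h[:,:,0]<8)|(h[:,:,0]>172))&(h[:,:,1]>180)&(h[:,:,2]>50)
n,l,st,ce=cv2.connectedComponentsWithStats(m.astype(np.uint8))
print([(st[i].tolist(),ce[i].round(1).tolist()) for i in range(1,n) if st[i,4]>200])
a=q['orientation'][2]; k=np.r_[np.array([.5006,-.2909])+.058*np.array([np.cos(a),np.sin(a)]),.133]; print(proj(w,k))
for z in(.133,): print([ (atz(w,*ce[i],z).round(4).tolist()) for i in range(1,n) if st[i,4]>200])
```

```text
20.35 [ 0.50316652 -0.29334485  0.18872964] [-3.13460067 -0.00813182  2.46352104] [-0.14993148  0.65397886  0.37000559] [0.03861574 0.0305277  0.00819852]
[([161, 101, 39, 36, 1091], [179.7, 118.0]), ([307, 120, 31, 30, 725], [322.5, 134.7])]
[319.56534264 135.43227768]
[[0.386, -0.322, 0.133], [0.4563, -0.2526, 0.133]]
```

>>> servo_tool --series '[0.003, 0, 0.02, 0, 0, 0, 0.003, 0, 0.05, 0, 0, 0, 0.003, 0, 0.068, 0, 0, 0, 0.003, 0, 0.0715, 0, 0, 0, 0.003, 0, 0.0715, 0, 0, 0]'

```text
t: 20.85
tcp_pos: [0.4999, -0.2914, 0.1175]
orientation: [-3.135, -0.009, 2.464]
ft_force: [0.7, -0.4, 0.9]
width: 0.0448
```

>>> servo_tool --series '[0, 0, 0, 0, 0, 0, 0, 0, 0, 0, 0, 0, 0, 0, 0, 0, 0, 0, 0, 0, 0, 0, 0, 0, 0, 0, 0, 0, 0, 0]' --claw 0.0 --grip_force 60

```text
t: 21.35
tcp_pos: [0.5004, -0.2917, 0.1183]
orientation: [-3.135, -0.007, 2.464]
ft_force: [0.4, 0.2, 6.7]
width: 0.009
```

>>> servo_tool --series '[0, 0, 0, 0, 0, 5, 0, 0, 0, 0, 0, 10, 0, 0, 0, 0, 0, 15, 0, 0, 0, 0, 0, 15]'

```text
t: 21.75
tcp_pos: [0.5004, -0.2918, 0.1186]
orientation: [-3.133, -0.005, 2.201]
ft_force: [-0.6, -0.7, 2.5]
width: 0.0087
```

Run:
```python
from h import *
q=robot.sense(); print(q['t'],q['tcp_pos'],np.degrees(q['orientation']),q['ft_force'].round(2),q['torque'].round(3),q['width'],q['tau'][5],q['joints'].round(2))
```

```text
21.75 [ 0.50038749 -0.29178769  0.11857325] [-179.51971609   -0.26362798  126.12190719] [-0.64 -0.67  2.54] [0.002 0.061 0.008] 0.008741790093310916 1.6400599479675293 [-0.67  0.41 -0.13  1.03 -0.01  0.28]
```

>>> servo_tool --series '[0, 0, 0, 0, 0, 6, 0, 0, 0, 0, 0, 12, 0, 0, 0, 0, 0, 18, 0, 0, 0, 0, 0, 24, 0, 0, 0, 0, 0, 24]'

```text
t: 22.25
tcp_pos: [0.5002, -0.2916, 0.1186]
orientation: [-3.132, -0.001, 1.783]
ft_force: [-1.5, 0.7, 1.6]
width: 0.0092
```

```bash
cat > st.py <<'E'
from h import *
q=robot.sense(); print(q['t'],q['tcp_pos'].round(4),np.degrees(q['orientation']).round(1),q['ft_force'].round(2),q['torque'].round(3),q['width'],q['tau'][5].round(2),q['joints'].round(2))
E
python3 st.py
```

```text
22.25 [ 0.5002 -0.2916  0.1186] [-1.794e+02 -1.000e-01  1.022e+02] [-1.53  0.71  1.56] [ 0.313  0.272 -0.033] 0.009167367138431958 1.99 [-0.67  0.41 -0.13  1.03 -0.01  0.69]
```

>>> servo_tool --series '[0, 0, 0.001, 0, 0, 0, 0, 0, 0.002, 0, 0, 0, 0, 0, 0.002, 0, 0, 0]'

```text
t: 22.55
tcp_pos: [0.5005, -0.2918, 0.1179]
orientation: [-3.133, 0.0, 1.788]
ft_force: [-4.7, 4.0, 19.0]
width: 0.0089
```

```bash
python3 st.py
```

```text
22.55 [ 0.5005 -0.2918  0.1179] [-179.5    0.   102.5] [-4.68  3.95 18.99] [ 0.852  1.098 -0.076] 0.008893907044763682 0.02 [-0.67  0.41 -0.13  1.03 -0.01  0.69]
```

Run:
```python
from h import *
ax=np.array([.5003,-.2915]); X=np.array([np.cos(2.92),np.sin(2.92)]); Y=np.array([X[1],-X[0]])
f=np.radians(1016); k=X*np.cos(f)+Y*np.sin(f)
for n in('s9','d9'):
    c=load(n)
    for b in (.072,.078,.084,.090):
        print(n,b,[(m,proj(c,np.r_[ax+x*k,b+z]).round(1).tolist()) for m,x,z in [('knobbot',.058,.037),('armend',.066,.026),('wt+',.014,.069),('wt-',-.014,.069),('mouth',0,0),('cw',-.024,.03)]])
# fresh look, key held by the wing at yaw ~102: side and scene text
for n,nm in (('scene','s11'),('side','d11')):
    c=snap(n,nm); u,v=proj(c,[.5,-.291,.09]).astype(int)
    g=cv2.cvtColor(c['image'],cv2.COLOR_RGB2GRAY)[v-14:v+14,u-14:u+15]; print(nm,u-14,v-14); print('\n'.join(' '.join('%3d'%x for x in r) for r in g))
    for b in (.074,.078): print(b,[proj(c,np.r_[ax,z]).round(1).tolist() for z in (.072,b,b+.026)])
```

```text
s9 0.072 [('knobbot', [212.0, 212.7]), ('armend', [210.6, 214.3]), ('wt+', [221.8, 209.2]), ('wt-', [229.2, 211.1]), ('mouth', [228.6, 223.4]), ('cw', [233.5, 219.3])]
s9 0.078 [('knobbot', [211.7, 211.5]), ('armend', [210.2, 213.1]), ('wt+', [221.5, 208.1]), ('wt-', [228.9, 209.9]), ('mouth', [228.4, 222.3]), ('cw', [233.3, 218.2])]
s9 0.084 [('knobbot', [211.4, 210.3]), ('armend', [209.9, 212.0]), ('wt+', [221.2, 206.9]), ('wt-', [228.7, 208.7]), ('mouth', [228.1, 221.1]), ('cw', [233.0, 217.0])]
s9 0.09 [('knobbot', [211.1, 209.2]), ('armend', [209.6, 210.8]), ('wt+', [220.9, 205.6]), ('wt-', [228.4, 207.5]), ('mouth', [227.8, 220.0]), ('cw', [232.8, 215.8])]
d9 0.072 [('knobbot', [365.5, 144.8]), ('armend', [366.7, 146.5]), ('wt+', [358.0, 141.3]), ('wt-', [352.7, 143.3]), ('mouth', [354.4, 156.6]), ('cw', [350.4, 152.3])]
d9 0.078 [('knobbot', [365.6, 143.6]), ('armend', [366.8, 145.3]), ('wt+', [358.1, 140.0]), ('wt-', [352.8, 142.0]), ('mouth', [354.5, 155.4]), ('cw', [350.4, 151.0])]
d9 0.084 [('knobbot', [365.7, 142.3]), ('armend', [366.9, 144.0]), ('wt+', [358.1, 138.7]), (
[... 6281 characters left out ...]
84  85  86
251 246 221 167 131 122 121 122 124 126 119  97  62  49  71  86  90  89  88  88  87  87  88  87  85  84  83  85  87
251 251 246 221 167 133 124 122 123 125 122 106  74  53  72  88  91  90  88  88  86  88  86  86  85  84  83  84  88
250 250 251 245 225 187 154 131 122 122 124 114  85  58  72  88  90  89  88  90  88  87  88  87  85  85  85  87  86
249 250 250 251 248 241 217 167 134 124 122 113  82  55  70  86  85  84  83  82  84  86  88  87  86  83  85  87  88
249 249 250 250 251 252 245 226 188 156 129 102  69  48  68  80  74  65  62  64  72  79  83  87  86  85  86  86  88
0.074 [[354.4, 156.6], [354.5, 156.2], [354.8, 150.9]]
0.078 [[354.4, 156.6], [354.5, 155.4], [354.9, 150.1]]
```

>>> servo_tool --series '[0, 0, -0.01, 0, 0, 0, 0, 0, -0.025, 0, 0, 0, -0.01, 0.005, -0.045, 0, 0, 0, -0.04, 0.022, -0.045, 0, 0, 0, -0.08, 0.045, -0.045, 0, 0, 0, -0.08, 0.045, -0.045, 0, 0, 0, -0.08, 0.045, -0.045, 0, 0, 0]'

```text
t: 23.35
tcp_pos: [0.5622, -0.3605, 0.1619]
orientation: [-3.132, -0.001, 1.791]
ft_force: [0.6, 0.5, -1.5]
width: 0.0092
```

```bash
python3 st.py
python3 - <<'E'
from h import *
w=snap('wrist','w12'); g=cv2.cvtColor(w['image'],cv2.COLOR_RGB2GRAY)
for p in ([.5006,-.2909,.092],[.5006,-.2909,.076]): print(proj(w,p))
u,v=proj(w,[.5006,-.2909,.086]).round().astype(int); print(u-20,v-18)
print('\n'.join(' '.join('%3d'%x for x in r) for r in g[v-18:v+18,u-20:u+20]))
E
```

```text
23.35 [ 0.5622 -0.3605  0.1619] [-179.5   -0.   102.6] [ 0.64  0.49 -1.5 ] [ 0.037 -0.002  0.003] 0.009222040048035991 -0.05 [-0.69  0.54  0.21  1.25 -0.01  0.66]
[258.19817379 106.97440668]
[262.80925546 107.00293651]
240 89
 37  40  40  38  40  41  43  41  40  39  40  39  38  41  39  42  42  41  43  44  45  49  46  48  48  48  49  50  49  51  50  51  50  52  51  50  57  77  91  97
 39  38  42  42  41  40  39  40  40  39  40  38  39  40  40  41  41  46  47  47  44  47  47  49  48  48  47  46  46  50  50  49  51  50  49  49  51  65  85  95
 38  35  40  40  40  41  40  41  39  37  41  38  39  40  41  41  45  44  46  49  51  54  56  60  60  56  51  49  49  50  50  51  49  49  51  53  52  58  77  91
 37  38  39  42  41  42  41  41  42  40  39  38  40  44  45  44  48  52  57  61  66  73  78  83  79  73  66  60  55  53  49  50  50  51  51  50  49  53  67  84
 39  36  41  41  42  43  41  42  39  42  41  40  42  43  44  47  58  69  76  81  83  87  86  88  89  87  84  79  73  66  57  52  50  50  50  50  50  50  58  78
 40  38  39  41  40  41  41  38  41  42  41  44  46  44  49  59  71  79  8
[... 4185 characters left out ...]
  43  42  44  42  42  43  39  41  38  40  41  41  41  43  44
 39  40  39  40  41  40  39  38  38  37  39  36  40  38  38  36  36  41  42  41  43  42  45  43  43  45  43  41  43  40  37  40  41  40  41  40  43  41  39  42
 39  39  39  37  40  39  39  40  40  38  39  41  39  40  39  38  39  40  41  42  41  44  42  41  42  44  41  41  38  37  40  42  43  43  42  41  42  41  42  41
 40  39  41  39  41  37  40  36  37  38  39  39  40  37  39  36  37  40  38  40  40  44  44  45  40  38  40  38  40  38  41  42  41  42  43  43  38  41  44  41
 42  39  38  40  40  40  38  37  38  37  34  38  38  38  40  39  41  39  42  40  41  38  40  40  39  37  38  40  38  41  41  41  44  42  42  41  40  41  41  40
```

```bash
cat > flat.py <<'E'
from h import *
import sys
def run(name,yaw,c1,c2,zt):
    w=load(name); c=(atz(w,*c1,zt)+atz(w,*c2,zt-.016))/2; print(name,c, atz(w,*c1,zt)-atz(w,*c2,zt-.016))
    g=cv2.cvtColor(w['image'],cv2.COLOR_RGB2GRAY).astype(np.float32); S=16; G=cv2.resize(g,None,fx=S,fy=S,interpolation=cv2.INTER_CUBIC)
    cam=np.linalg.inv(w['world_to_cam'])[:3,3]
    for f in range(-44,46,4):
        a=yaw+np.radians(f); R2=np.array([[np.cos(a),-np.sin(a)],[np.sin(a),np.cos(a)]])
        m=np.zeros(G.shape,np.uint8); fl=np.zeros(G.shape,np.uint8)
        co=[np.r_[c[:2]+R2@np.array(k)*.0045,0] for k in [(1,-1),(1,1),(-1,1),(-1,-1)]]
        for z in (zt-.004,zt-.015): pass
        pts=np.int32([(proj(w,p+[0,0,z])+.5)*S for p in co for z in (zt-.004,zt-.0155)])
        cv2.fillConvexPoly(m,cv2.convexHull(pts),1)
        cv2.fillPoly(fl,[np.int32([(proj(w,np.r_[c[:2]+.0085*np.array([np.cos(t),np.sin(t)]),zt-.016])+.5)*S for t in np.linspace(0,6.28,60)])],1)
        top=np.zeros_like(m); cv2.fillPoly(top,[np.int32([(proj(w,np.r_[c[:2]+.0045*np.array([np.cos(t),np.sin(t)]),zt-.002])+.5)*S for t in np.linspace(0,6.28,60)])],1)
        s=(m>0)&(top==0); o=(fl>0)&(m==0)&(top==0)
        print(f,round(float(G[s].mean()-G[o].mean()),1),end=' | ')
    print()
run('w5',2.6925,(255.0,108.25),(259.6,108.25),.0955)
run('w12',1.7908,(258.8,104.9),(263.4,104.8),.092)
w=load('w12'); h=cv2.cvtColor(w['image'],cv2.COLOR_RGB2HSV); m=((h[:,:,0]<8)|(h[:,:,0]>172))&(h[:,:,1]>180)&(h[:,:,2]>50)
n,l,st,ce=cv2.connectedComponentsWithStats(m.astype(np.uint8)); print([(st[i].tolist(),ce[i].round(1).tolist()) for i in range(1,n) if st[i,4]>200])
E
python3 flat.py
```

```text
w5 [ 0.50134527 -0.28915777  0.0875    ] [0.00012587 0.00014703 0.016     ]
-44 -16.6 | -40 -15.8 | -36 -15.0 | -32 -14.5 | -28 -14.0 | -24 -13.9 | -20 -14.7 | -16 -16.1 | -12 -18.1 | -8 -20.8 | -4 -24.5 | 0 -28.3 | 4 -32.2 | 8 -34.0 | 12 -33.7 | 16 -32.8 | 20 -30.5 | 24 -28.1 | 28 -24.9 | 32 -22.4 | 36 -19.8 | 40 -18.4 | 44 -16.9 | 
w12 [ 0.50080447 -0.28928913  0.084     ] [ 1.50452465e-05 -2.04062437e-04  1.60000000e-02]
-44 -9.5 | -40 -9.0 | -36 -8.6 | -32 -8.3 | -28 -8.1 | -24 -7.9 | -20 -7.9 | -16 -8.0 | -12 -8.1 | -8 -8.3 | -4 -8.5 | 0 -8.7 | 4 -9.1 | 8 -9.6 | 12 -10.1 | 16 -10.7 | 20 -11.2 | 24 -11.5 | 28 -11.6 | 32 -11.4 | 36 -10.9 | 40 -10.4 | 44 -9.8 | 
[([83, 125, 45, 38, 1367], [105.0, 143.3]), ([298, 134, 47, 48, 1595], [319.8, 159.0])]
```

The rod has turned: its flats went from 164° to 130°, modulo 90. The key leads it by 27°, more than the socket's free play, so the rod is probably against its stop. I'll refit the key aligned and twist to test this.

>>> servo_tool --series '[0.03, -0.017, 0, 0, 0, -7, 0.06, -0.034, 0, 0, 0, -14, 0.0805, -0.045, 0, 0, 0, -21, 0.0805, -0.045, 0, 0, 0, -27, 0.0805, -0.045, 0.01, 0, 0, -27, 0.0805, -0.045, 0.022, 0, 0, -27, 0.0805, -0.045, 0.025, 0, 0, -27]'

```text
t: 24.1
tcp_pos: [0.4993, -0.2906, 0.1358]
orientation: [-3.133, -0.007, 2.26]
ft_force: [-0.5, 0.4, -1.8]
width: 0.0086
```

>>> servo_tool --series '[0, 0, 0.005, 0, 0, 0, 0, 0, 0.009, 0, 0, 0, 0, 0, 0.013, 0, 0, 0, 0, 0, 0.017, 0, 0, 0, 0, 0, 0.019, 0, 0, 0, 0, 0, 0.019, 0, 0, 0]'

```text
t: 24.7
tcp_pos: [0.4996, -0.291, 0.118]
orientation: [-3.133, -0.005, 2.259]
ft_force: [-2.1, 0.5, 13.7]
width: 0.009
```

```bash
python3 st.py
```

```text
24.7 [ 0.4996 -0.291   0.118 ] [-179.5   -0.3  129.5] [-2.13  0.51 13.65] [0.168 0.379 0.008] 0.008974046790596433 0.0 [-0.66  0.41 -0.13  1.03 -0.01  0.22]
```

>>> servo_tool --series '[0, 0, -0.001, 0, 0, 7, 0, 0, -0.001, 0, 0, 14, 0, 0, -0.001, 0, 0, 21, 0, 0, -0.001, 0, 0, 28, 0, 0, -0.001, 0, 0, 35, 0, 0, -0.001, 0, 0, 35]'

```text
t: 25.3
tcp_pos: [0.4999, -0.2912, 0.1191]
orientation: [-3.132, 0.001, 1.646]
ft_force: [1.0, -1.9, -1.4]
width: 0.0087
```

```bash
python3 st.py
```

```text
25.3 [ 0.4999 -0.2912  0.1191] [-1.795e+02  1.000e-01  9.430e+01] [ 1.04 -1.9  -1.41] [-0.409 -0.435  0.007] 0.008711938419775871 2.3 [-0.66  0.41 -0.13  1.03 -0.01  0.83]
```

>>> servo_tool --series '[0, 0, 0, 0, 0, 7, 0, 0, 0, 0, 0, 14, 0, 0, 0, 0, 0, 21, 0, 0, 0, 0, 0, 28, 0, 0, 0, 0, 0, 28]'

```text
t: 25.8
tcp_pos: [0.4997, -0.2912, 0.119]
orientation: [-3.134, 0.005, 1.159]
ft_force: [-0.1, -0.8, 0.0]
width: 0.0088
```

```bash
python3 st.py
```

```text
25.8 [ 0.4997 -0.2912  0.119 ] [-179.6    0.3   66.4] [-0.14 -0.75  0.02] [-0.154  0.059 -0.037] 0.008849980122615498 2.26 [-0.66  0.41 -0.13  1.03 -0.01  1.32]
```

>>> servo_tool --series '[0, 0, -0.01, 0, 0, 0, 0, 0, -0.025, 0, 0, 0, -0.01, 0.005, -0.044, 0, 0, 0, -0.04, 0.022, -0.044, 0, 0, 0, -0.08, 0.045, -0.044, 0, 0, 0, -0.08, 0.045, -0.044, 0, 0, 0, -0.08, 0.045, -0.044, 0, 0, 0]'

```text
t: 26.5
tcp_pos: [0.5091, -0.383, 0.1631]
orientation: [-3.133, 0.005, 1.162]
ft_force: [-0.0, 0.5, -2.6]
width: 0.0087
```

```bash
python3 st.py; sed -i '/^run(/d;/^w=load/,$d' flat.py
python3 - <<'E'
from flat import *
w=snap('wrist','w13'); q=robot.sense(); g=cv2.cvtColor(w['image'],cv2.COLOR_RGB2GRAY)
a=proj(w,[.5010,-.2892,.092]);b=proj(w,[.5010,-.2892,.076]); print(a,b)
run('w13',q['orientation'][2],a,b,.092)
u,v=proj(w,[.501,-.2892,.086]).round().astype(int); print(u-15,v-14)
print('\n'.join(' '.join('%3d'%x for x in r) for r in g[v-14:v+15,u-15:u+16]))
E
```

```text
26.5 [ 0.5091 -0.383   0.1631] [-179.5    0.3   66.6] [-0.01  0.52 -2.61] [ 0.034 -0.019  0.001] 0.008727071219832029 -0.13 [-0.77  0.49  0.12  1.21 -0.01  1.21]
[259.59215864 104.96476318] [264.07793617 105.00170133]
w13 [ 0.501  -0.2892  0.084 ] [0.    0.    0.016]
-44 -28.9 | -40 -30.4 | -36 -31.4 | -32 -32.6 | -28 -33.1 | -24 -33.7 | -20 -33.5 | -16 -33.3 | -12 -33.0 | -8 -32.9 | -4 -32.0 | 0 -30.0 | 4 -28.4 | 8 -27.0 | 12 -26.1 | 16 -25.6 | 20 -25.1 | 24 -25.0 | 28 -25.2 | 32 -25.7 | 36 -26.3 | 40 -27.5 | 44 -28.4 | 
246 91
 82  82  84  86  87  86  84  80  82  89  94  94  92  90  92 100 103 100  95  97  95  94  94  98  99 101 101  99  98  98  99
 73  78  83  85  86  85  82  80  83  88  89  86  83  90 106 127 136 134 123 119 116 109 107 101  97 100 100  99  98  98 101
 60  70  76  80  84  83  81  83  86  86  87  94 109 129 148 163 170 169 167 164 160 151 140 125 106  97  98  98  97  99 100
 47  53  57  60  71  79  81  85  88  93 115 140 156 167 172 174 174 174 175 178 176 174 171 159 133 106  95  96  97  98 100
 48  48  49  50  57  65  76  84  94 120 153 169 172 175 175 173 173 1
[... 2330 characters left out ...]
  83  86  86  85  84  85  86  84  84  84  86  86  86  89  88  86  77  63  54  52
 45  46  46  46  46  45  43  45  44  47  56  69  80  84  85  84  86  86  88  87  87  88  87  87  87  85  80  66  55  51  48
 45  47  45  46  43  46  42  45  41  44  45  52  64  74  81  82  84  86  87  88  86  88  86  85  81  76  68  57  53  51  51
 44  45  44  45  42  45  43  43  45  44  43  44  50  58  70  74  79  82  83  84  85  83  78  72  66  60  53  52  49  51  51
 43  44  43  46  44  43  44  46  43  44  44  43  44  44  48  56  59  64  66  72  72  68  62  56  52  49  51  50  51  51  48
 44  47  44  44  46  45  46  44  44  44  41  44  43  43  43  43  46  46  52  53  54  52  52  49  47  50  47  49  50  51  49
```

Run:
```python
from h import *
for n in ('w3','w4','w5','w12','w13'):
    w=load(n); h=cv2.cvtColor(w['image'],cv2.COLOR_RGB2HSV); m=((h[:,:,0]<8)|(h[:,:,0]>172))&(h[:,:,1]>150)&(h[:,:,2]>30); m[:,:280]=0; m[:,360:]=0; m[:120]=0; m[230:]=0
    c=max(cv2.findContours(m.astype(np.uint8),cv2.RETR_EXTERNAL,cv2.CHAIN_APPROX_NONE)[0],key=cv2.contourArea)
    print(n,cv2.contourArea(c),cv2.boundingRect(c),[np.round(x,1) for x in cv2.fitEllipse(c)])
# model: knob outline in tool frame for key offsets
w=load('w12'); T=np.linalg.inv(w['world_to_cam']); rr=R.from_euler('xyz',np.radians([-179.5,0,102.6])); tcp=np.array([.5622,-.3605,.1619])
for ox in (0,-.003,.003):
  for off in (.0395,.043):
    pts=[proj(w,tcp+rr.apply([ox+.058+.01*np.cos(t),.01*np.sin(t),off-z])) for t in np.linspace(0,6.28,80) for z in (.037,.077)]
    hu=cv2.convexHull(np.float32(pts)); print(ox,off,cv2.contourArea(hu),np.round(cv2.boundingRect(hu),1))
```

```text
w3 1809.5 (298, 139, 47, 53) [array([321.1, 165. ]), array([45. , 51.4]), np.float64(175.8)]
w4 1762.0 (298, 139, 47, 52) [array([320.9, 165. ]), array([44.1, 51.1]), np.float64(179.5)]
w5 1767.5 (298, 139, 47, 52) [array([320.9, 165.1]), array([44.1, 51.2]), np.float64(179.2)]
w12 1769.5 (298, 132, 48, 50) [array([321.2, 157.4]), array([46.4, 48.8]), np.float64(174.8)]
w13 1803.5 (297, 132, 49, 50) [array([321.5, 157.3]), array([46.9, 49.1]), np.float64(178.7)]
0 0.0395 2445.3502517607994 [291 134  53  62]
0 0.043 2296.7432029370684 [292 133  51  61]
-0.003 0.0395 2476.4598426641896 [291 140  53  64]
-0.003 0.043 2325.9913484305143 [292 139  51  62]
0.003 0.0395 2414.648364694556 [290 128  54  61]
0.003 0.043 2267.9069260617252 [291 127  53  60]
```

The knob image shows the key sitting several mm higher in the second grip than a full fit allows. So the key must have been resting on the square's corners when I felt for torque. I'll refit it, aligned to the measured flats at 41.5°, with small yaw wiggles on the way down.

>>> servo_tool --series '[0.03, -0.017, 0, 0, 0, 7, 0.06, -0.034, 0, 0, 0, 14, 0.0806, -0.045, 0, 0, 0, 21, 0.0806, -0.045, 0, 0, 0, 25, 0.0806, -0.045, 0.012, 0, 0, 25, 0.0806, -0.045, 0.026, 0, 0, 25, 0.0806, -0.045, 0.036, 0, 0, 25, 0.0806, -0.045, 0.036, 0, 0, 25]'

```text
t: 27.35
tcp_pos: [0.4991, -0.2902, 0.1257]
orientation: [-3.134, 0.008, 0.727]
ft_force: [1.0, -1.2, -1.5]
width: 0.0085
```

>>> servo_tool --series '[0, 0, 0.003, 0, 0, 0, 0, 0, 0.006, 0, 0, 4, 0, 0, 0.009, 0, 0, -4, 0, 0, 0.011, 0, 0, 4, 0, 0, 0.013, 0, 0, -4, 0, 0, 0.013, 0, 0, 0]'

```text
t: 27.95
tcp_pos: [0.5003, -0.2913, 0.117]
orientation: [-3.141, 0.007, 0.735]
ft_force: [-8.0, 6.2, 49.4]
width: 0.0089
```

```bash
python3 st.py
```

```text
27.95 [ 0.5003 -0.2913  0.117 ] [-180.     0.4   42.1] [-7.99  6.23 49.4 ] [ 1.429  2.007 -0.011] 0.008901500441712314 -5.19 [-0.66  0.41 -0.14  1.02 -0.01  1.74]
```

>>> servo_tool --series '[0, 0, -0.002, 0, 0, -8, 0, 0, -0.002, 0, 0, -16, 0, 0, -0.002, 0, 0, -24, 0, 0, -0.002, 0, 0, -32, 0, 0, -0.002, 0, 0, -40, 0, 0, -0.002, 0, 0, -40, 0, 0, -0.002, 0, 0, -40]'

```text
t: 28.65
tcp_pos: [0.5003, -0.2913, 0.1193]
orientation: [-3.137, 0.005, 1.429]
ft_force: [-1.1, 0.2, 2.3]
width: 0.009
```

```bash
python3 st.py
```

```text
28.65 [ 0.5003 -0.2913  0.1193] [-179.7    0.3   81.9] [-1.07  0.23  2.27] [ 0.16   0.346 -0.046] 0.0090436537973137 -0.47 [-0.66  0.41 -0.14  1.03 -0.01  1.05]
```

>>> servo_tool --series '[0, 0, -0.01, 0, 0, 0, 0, 0, -0.025, 0, 0, 0, -0.01, 0.005, -0.044, 0, 0, 0, -0.04, 0.022, -0.044, 0, 0, 0, -0.08, 0.045, -0.044, 0, 0, 0, -0.08, 0.045, -0.044, 0, 0, 0, -0.08, 0.045, -0.044, 0, 0, 0]'

```text
t: 29.35
tcp_pos: [0.5338, -0.3774, 0.1633]
orientation: [-3.136, 0.005, 1.426]
ft_force: [-0.9, 0.7, -2.7]
width: 0.0086
```

```bash
python3 st.py
python3 - <<'E'
from flat import *
w=snap('wrist','w14'); q=robot.sense(); g=cv2.cvtColor(w['image'],cv2.COLOR_RGB2GRAY)
a=proj(w,[.5010,-.2892,.092]);b=proj(w,[.5010,-.2892,.076])
run('w14',q['orientation'][2],a,b,.092)
u,v=proj(w,[.501,-.2892,.086]).round().astype(int); print(u-15,v-14)
print('\n'.join(' '.join('%3d'%x for x in r) for r in g[v-14:v+15,u-15:u+16]))
E
```

```text
29.35 [ 0.5338 -0.3774  0.1633] [-179.7    0.3   81.7] [-0.87  0.69 -2.71] [0.091 0.019 0.019] 0.008575760379126739 -0.07 [-0.74  0.51  0.16  1.22 -0.01  0.98]
w14 [ 0.501  -0.2892  0.084 ] [-1.11022302e-16  0.00000000e+00  1.60000000e-02]
-44 -8.5 | -40 -8.9 | -36 -9.5 | -32 -10.0 | -28 -10.6 | -24 -11.0 | -20 -11.2 | -16 -11.1 | -12 -10.8 | -8 -10.5 | -4 -9.9 | 0 -9.3 | 4 -8.7 | 8 -8.3 | 12 -7.9 | 16 -7.6 | 20 -7.4 | 24 -7.3 | 28 -7.3 | 32 -7.4 | 36 -7.6 | 40 -7.9 | 44 -8.3 | 
245 91
 47  44  44  46  44  49  49  49  52  51  52  54  52  56  57  57  59  57  57  55  58  56  58  57  58  59  58  59  59  59  62
 46  47  46  47  47  47  48  50  48  52  52  54  57  61  66  70  68  68  67  65  64  64  59  58  56  57  58  59  58  59  59
 44  46  46  46  46  48  48  49  51  52  55  59  67  75  85  86  86  88  85  86  82  78  71  63  58  56  59  60  59  60  60
 45  44  44  47  47  46  48  49  50  58  64  74  83  88  89  91  90  91  92  90  90  89  85  76  67  62  57  61  60  60  59
 46  45  46  46  46  47  49  52  59  71  80  85  88  89  89  88  91  91  92  90  89  90  91  89  81  73  63  58  
[... 2286 characters left out ...]
  83  85  86  84  83  84  84  85  84  82  85  86  90  88  87  85  75  62  56  50
 42  43  44  41  41  40  43  41  46  54  66  77  84  86  83  84  83  85  84  86  87  86  84  87  87  84  78  67  57  52  50
 43  42  46  42  43  42  42  43  39  41  49  61  72  81  83  84  85  84  85  87  86  86  88  85  80  73  63  55  51  50  49
 43  43  41  44  43  41  42  41  41  41  41  44  56  68  74  78  81  83  84  84  85  82  80  72  62  56  51  50  48  49  46
 44  44  41  43  42  41  41  41  40  40  41  42  45  49  58  63  67  68  71  72  73  70  63  57  52  50  49  47  47  46  48
 46  45  44  43  41  42  40  41  43  43  41  43  41  42  44  47  51  50  52  52  50  54  50  48  48  48  51  48  45  46  46
```

The rod followed counterclockwise (flats now at about 62.7°) but had not followed clockwise. So it really was at its stop. I'll refit aligned, wind that bit back down, then leave the key.

>>> servo_tool --series '[0.03, -0.017, 0, 0, 0, 6, 0.06, -0.034, 0, 0, 0, 12, 0.0804, -0.0456, 0, 0, 0, 19, 0.0804, -0.0456, 0, 0, 0, 19, 0.0804, -0.0456, 0.012, 0, 0, 19, 0.0804, -0.0456, 0.026, 0, 0, 19, 0.0804, -0.0456, 0.036, 0, 0, 19, 0.0804, -0.0456, 0.036, 0, 0, 19]'

```text
t: 30.2
tcp_pos: [0.4994, -0.2906, 0.1257]
orientation: [-3.136, 0.006, 1.096]
ft_force: [0.3, -0.1, -3.0]
width: 0.009
```

>>> servo_tool --series '[0, 0, 0.003, 0, 0, 0, 0, 0, 0.006, 0, 0, 0, 0, 0, 0.009, 0, 0, 0, 0, 0, 0.01, 0, 0, 0, 0, 0, 0.01, 0, 0, 0]'

```text
t: 30.7
tcp_pos: [0.4997, -0.2911, 0.1177]
orientation: [-3.139, 0.007, 1.096]
ft_force: [-4.5, 4.0, 22.1]
width: 0.009
```

>>> servo_tool --series '[0, 0, -0.001, 0, 0, 6, 0, 0, -0.001, 0, 0, 12, 0, 0, -0.001, 0, 0, 18, 0, 0, -0.001, 0, 0, 24, 0, 0, -0.001, 0, 0, 30, 0, 0, -0.001, 0, 0, 36, 0, 0, -0.001, 0, 0, 41, 0, 0, -0.001, 0, 0, 41]'

```text
t: 31.5
tcp_pos: [0.4996, -0.2911, 0.1188]
orientation: [3.139, 0.007, 0.379]
ft_force: [-1.3, 0.4, -0.4]
width: 0.0086
```

```bash
python3 st.py
```

```text
31.5 [ 0.4996 -0.2911  0.1188] [179.9   0.4  21.7] [-1.3   0.43 -0.35] [0.086 0.328 0.032] 0.00864322153331216 1.71 [-0.66  0.41 -0.14  1.02 -0.01  2.1 ]
```

>>> servo_tool --series '[0, 0, 0, 0, 0, 6, 0, 0, 0, 0, 0, 12, 0, 0, 0, 0, 0, 18, 0, 0, 0, 0, 0, 24, 0, 0, 0, 0, 0, 30, 0, 0, 0, 0, 0, 36, 0, 0, 0, 0, 0, 40, 0, 0, 0, 0, 0, 40]'

```text
t: 32.3
tcp_pos: [0.4995, -0.2909, 0.1188]
orientation: [3.136, 0.004, -0.317]
ft_force: [-2.1, 2.1, -0.3]
width: 0.0088
```

>>> servo_tool --series '[0, 0, -0.01, 0, 0, 0, 0, 0, -0.025, 0, 0, 0, -0.01, 0.005, -0.044, 0, 0, 0, -0.04, 0.022, -0.044, 0, 0, 0, -0.08, 0.045, -0.044, 0, 0, 0, -0.08, 0.045, -0.044, 0, 0, 0, -0.08, 0.045, -0.044, 0, 0, 0]'

```text
t: 33.0
tcp_pos: [0.4095, -0.3091, 0.1644]
orientation: [3.135, 0.003, -0.316]
ft_force: [0.5, 0.1, -0.8]
width: 0.0087
```

```bash
python3 st.py
python3 - <<'E'
from flat import *
w=snap('wrist','w15'); q=robot.sense(); g=cv2.cvtColor(w['image'],cv2.COLOR_RGB2GRAY)
a=proj(w,[.5010,-.2892,.092]);b=proj(w,[.5010,-.2892,.076])
run('w15',q['orientation'][2],a,b,.092)
u,v=proj(w,[.501,-.2892,.086]).round().astype(int); print(u-15,v-14)
print('\n'.join(' '.join('%3d'%x for x in r) for r in g[v-14:v+15,u-15:u+16]))
E
```

```text
33.0 [ 0.4095 -0.3091  0.1644] [179.6   0.2 -18.1] [ 0.51  0.13 -0.77] [ 0.015  0.028 -0.005] 0.00865183295790148 -0.19 [-0.8   0.27 -0.22  1.08 -0.01  2.66]
w15 [ 0.501  -0.2892  0.084 ] [ 0.00000000e+00 -5.55111512e-17  1.60000000e-02]
-44 -40.4 | -40 -41.8 | -36 -43.1 | -32 -43.8 | -28 -43.7 | -24 -42.5 | -20 -41.3 | -16 -40.4 | -12 -39.3 | -8 -38.8 | -4 -38.3 | 0 -37.7 | 4 -37.0 | 8 -36.1 | 12 -35.4 | 16 -35.1 | 20 -35.0 | 24 -35.2 | 28 -35.8 | 32 -36.5 | 36 -37.3 | 40 -38.4 | 44 -39.7 | 
244 93
 83  84  88  96 101 101 102 102 101 104 102 101 101 101 104 110 117 124 129 124 114 106 102 102  98  97  92  86  81  76  80
 83  82  84  92 101 101 100 100 100 101 102 106 115 126 135 149 160 170 174 169 157 140 127 116 109 102  98  96  90  83  79
 84  88  92  99 103 102 102 100 100  99 108 128 151 166 175 181 183 185 186 187 184 180 172 159 142 119 103  98  99  94  86
 84  93 101 106 104 104 104 101  99 103 127 158 177 181 184 185 187 186 185 186 187 188 188 187 178 154 119 101 102 101  97
 81  90 101 105 105 104 103 102 105 123 154 176 182 180 177 179 182 185 186 186 186 187 188 189 189
[... 2300 characters left out ...]
 134 163 176 180 178 179 176 158 144 160 175 179 180 181 179 164 133 100  88  85
 61  61  60  60  58  62  73  83  84  87  91 108 137 162 171 176 179 179 177 176 178 181 181 180 177 167 139 108  93  92  83
 62  60  61  58  57  60  76  82  83  81  86  89  96 116 138 157 167 173 177 180 179 176 172 165 155 135 110  99  98  90  78
 60  62  60  62  67  70  79  87  88  84  81  80  78  85 101 114 123 132 148 159 157 145 133 122 113 105 100  99  96  85  68
 60  60  62  73  86  90  91  90  89  87  83  79  78  81  87  92  96 101 108 115 112 106 100  97  99  98 100  98  91  77  60
 58  60  62  76  91  92  92  88  88  88  87  84  81  79  80  85  88  92  95  95  96  96  98  99 100 101 100  95  84  67  54
```

The flats are at about 44° again (39.6°, 42.6° and 44° over three readings), although the key went 60° past them. The stop is confirmed. Final refit, aligned.

>>> servo_tool --series '[0.02, -0.011, 0, 0, 0, -7, 0.04, -0.022, 0, 0, 0, -15, 0.06, -0.034, 0, 0, 0, -23, 0.0805, -0.0451, 0, 0, 0, -31, 0.0805, -0.0451, 0, 0, 0, -39, 0.0805, -0.0451, 0, 0, 0, -47, 0.0805, -0.0451, 0, 0, 0, -54, 0.0805, -0.0451, 0, 0, 0, -61]'

```text
t: 33.85
tcp_pos: [0.502, -0.2907, 0.1636]
orientation: [3.141, 0.007, 0.757]
ft_force: [-0.5, 0.4, -1.4]
width: 0.0086
```

```bash
python3 st.py; python3 -c "
from h import *
q=robot.sense();print(tool(np.array([.5000,-.2912,.1255])-q['tcp_pos']))"
```

```text
33.85 [ 0.502  -0.2907  0.1636] [180.    0.4  43.3] [-0.5   0.39 -1.4 ] [ 0.042 -0.045 -0.023] 0.00863492674578603 2.53 [-0.66  0.38 -0.05  1.14 -0.01  1.72]
[-0.00150673 -0.00101343  0.03815337]
```

>>> servo_tool --series '[-0.0015, -0.001, 0.012, 0, 0, 0, -0.0015, -0.001, 0.026, 0, 0, 0, -0.0015, -0.001, 0.037, 0, 0, 0, -0.0015, -0.001, 0.04, 0, 0, 0, -0.0015, -0.001, 0.043, 0, 0, 0, -0.0015, -0.001, 0.046, 0, 0, 0, -0.0015, -0.001, 0.0465, 0, 0, 0, -0.0015, -0.001, 0.0465, 0, 0, 0]'

```text
t: 34.65
tcp_pos: [0.5005, -0.2914, 0.1182]
orientation: [3.139, 0.006, 0.757]
ft_force: [-1.8, 2.1, 6.8]
width: 0.0092
```

>>> servo_tool --series '[0, 0, -0.001, 0, 0, 8, 0, 0, -0.001, 0, 0, 15, 0, 0, -0.001, 0, 0, 15, 0, 0, -0.001, 0, 0, 8, 0, 0, -0.001, 0, 0, 5, 0, 0, -0.001, 0, 0, 5]'

```text
t: 35.25
tcp_pos: [0.5007, -0.2914, 0.1194]
orientation: [3.138, 0.006, 0.674]
ft_force: [-0.6, 1.5, -1.2]
width: 0.009
```

>>> servo_tool --series '[0, 0, 0, 0, 0, 0, 0, 0, 0, 0, 0, 0, 0, 0, 0, 0, 0, 0, 0, 0, 0, 0, 0, 0, 0, 0, 0, 0, 0, 0]' --claw 0.05

```text
t: 35.75
tcp_pos: [0.5007, -0.2915, 0.1194]
orientation: [3.138, 0.006, 0.674]
ft_force: [0.6, -0.7, -0.6]
width: 0.0497
```

>>> servo_tool --series '[0, 0, -0.02, 0, 0, 0, 0, 0, -0.05, 0, 0, 0, 0, 0, -0.09, 0, 0, 0, 0, 0, -0.11, 0, 0, 0, 0, 0, -0.11, 0, 0, 0, 0, 0, -0.11, 0, 0, 0]'

```text
t: 36.35
tcp_pos: [0.501, -0.2908, 0.2291]
orientation: [3.138, 0.006, 0.674]
ft_force: [-0.8, -0.4, -0.0]
width: 0.0499
```

```bash
python3 st.py
python3 - <<'E'
from h import *
q=robot.sense(); w=snap('wrist','w16'); s=snap('scene','s16'); d=snap('side','d16')
h=cv2.cvtColor(w['image'],cv2.COLOR_RGB2HSV); m=((h[:,:,0]<8)|(h[:,:,0]>172))&(h[:,:,1]>150)&(h[:,:,2]>40)
n,l,st,ce=cv2.connectedComponentsWithStats(m.astype(np.uint8)); print([(st[i].tolist(),ce[i].round(1).tolist()) for i in range(1,n) if st[i,4]>100])
a=q['orientation'][2]; X=np.array([np.cos(a),np.sin(a)])
for b in (.076,.085): print(b,proj(w,np.r_[np.array([.5006,-.2909])+.058*X,b+.057]))
for c,nm in((s,'s'),(d,'d')):
    h=cv2.cvtColor(c['image'],cv2.COLOR_RGB2HSV); p=np.r_[np.array([.5006,-.2909])+.058*X,.133]; u,v=proj(c,p).astype(int)
    m=((h[:,:,0]<8)|(h[:,:,0]>172))&(h[:,:,1]>150)&(h[:,:,2]>40); z=np.zeros_like(m); z[v-13:v+14,u-12:u+13]=1; y,x=np.nonzero(m&z); print(nm,proj(c,p).round(1),(x.mean(),y.mean(),len(x)) if len(x) else None)
    if len(x): globals()[nm+'p']=(x.mean(),y.mean())
try: print(tri(s,sp,d,dp),p)
except NameError: pass
E
```

```text
36.35 [ 0.501  -0.2908  0.2291] [179.8   0.3  38.6] [-0.79 -0.39 -0.02] [0.059 0.047 0.018] 0.049935783879533804 0.0 [-0.66  0.36  0.08  1.3  -0.01  1.8 ]
[([313, 124, 19, 16, 102], [323.6, 129.5]), ([74, 159, 39, 22, 627], [92.8, 169.1]), ([281, 273, 25, 26, 503], [293.3, 285.4])]
0.076 [320.80505806 136.70699579]
0.085 [320.82598597 137.90939528]
s [239.5 218.1] (np.float64(238.66176470588235), np.float64(217.4264705882353), 68)
d [342.5 146.9] (np.float64(341.9024390243902), np.float64(147.02439024390245), 41)
(array([ 0.5462493 , -0.25537536,  0.1341792 ]), np.float64(0.005538505151702981)) [ 0.54593012 -0.25471741  0.133     ]
```

```bash
python3 -c "
from rig import robot
print(robot.job_done())"
```

```text
the job is handed in; nothing more can be done
None
```

I took the steel key from its cup, fitted it on the rod by the yellow tape and wound it clockwise by the knob for about three turns. I left it standing on the rod, let go and raised the arm clear. The job was handed in at about 36 s of the 61 s allowed, and no verdict was reported.

**At the stop (indirect evidence):** I never felt the stop as a force or torque, and kept turning well past where it had to be. I then gripped the key by its wing and lifted it off the rod three times to read the flats in the wrist camera:
- The rod's flats stayed put twice when the key was turned clockwise past them. The readings with the rod wound down were 39.6°, 42.6° and 44°.
- They followed when I turned the key about 40° back counterclockwise. I wound that bit down again afterwards.

From this I take the rod to be on its stop, within a few degrees.

**Key on the rod at the end:** the knob measured z = 0.134 m against 0.133 m expected for a full fit. Its position was within 1 mm of prediction, though the two camera rays missed each other by 5.5 mm. I did not measure the final tilt separately.

**Disagreements I could not explain:**
- The key slipped round the stopped rod with no measurable torque, at leads well beyond the roughly 13° of free play the given sizes allow.
- The knob's size in the wrist images suggested the key sat several mm higher in the second grip, but its seating height on the rod did not bear that out.

I did not measure the other objects again after the start, and saw no sign of contact with them.

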